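# Put up, fill and cover the hall catch-all shelf

### The job

Put up the catch-all shelf on the slat board: hook one metal bracket into the groove in each of the two bays, tilting its lip in behind the upper slat and swinging it down until it hangs square and level with its back plate against the board, and let go. Then lay the bamboo tray centred across both brackets, set the pocket things that are on the table (coin tin, bicycle bell, tape measure, padlock: those that are there) inside the tray's rim, and finally close it with the dust cover, seated fully down around the rim. Leave the paperweight and the reading glasses where they are.

Things in the scene. Friction and masses are not known exactly. Their poses are not given: they have to be found in the camera images.
- panel: Fixed upright bamboo slat board, 290 mm wide, 227 tall. Origin: middle of its front face at table level; x points into the board (away from the robot), y left along the face, z up. A groove from 165 to 191 mm above the table runs through the front slats (8 mm thick); behind them a hollow 34 mm deep. A 20 mm middle post splits it into two bays, each 120 mm wide, closed at the ends.
- bay_left (a point): Centre of the left bay, 70 mm to +y of the board's middle, on the top front edge of the lower slat, 165 mm above the table. Axes as panel. The gap above it is 26 mm high.
- bay_right (a point): The same for the right bay, 70 mm to -y.
- bracket1_grip (a point): Aluminium shelf bracket, 151 mm long, 200 g, standing on its arm. Point: in the arm, half-way up (22.5 mm above the underside). x runs along the arm to the back plate, z up. Arm: 12 mm thick (y), 45 tall, from x = -40 to +87 mm. Back plate: 8 mm thick, 60 wide, 63 tall from the underside, rear face at x = +95. Seated, it is 95 mm before the board, 126 above the table (the hook's play lets the arm droop 2 degrees).
- bracket1_lip (a point): The bracket's hook: this point is on the plate's rear face where the underside of the leg begins, 95 mm behind and 35.5 above bracket1_grip; axes alike. Leg 5 mm thick runs 16 mm rearwards; at its end a lip 5 mm thick, 50 wide, stands 34 mm tall from the leg's underside, leaving an 11 mm slot for the upper slat. Seated, this point meets the board's front face at the lower slat's top edge.
- bracket2_grip (a point): Second bracket, exactly like bracket1 (either may go in either bay). The lip is taller than the groove, so it enters only tilted: arm's free end up by about 40 degrees, lip pushed up and in along its own length through the gap's middle until the leg is near the gap, then swung down to level while it settles onto the lower slat.
- bracket2_lip (a point): Hook point of the second bracket, as bracket1_lip.
- tray_mid (a point): Bamboo tray 130 (x) by 270 mm (y), base 8 mm, 300 g. Point: middle of the central rib, 35 mm above the underside. The rib (handle) is 10 mm thick (y), 94 long (x), from 8 to 62 mm up. Rim 9 mm high round a floor 94 by 234 mm; outside it a 12 mm ledge. Ends alike. On the brackets the point is about 183 mm above the table and best 77 mm in front of the board's face (at least 73, to clear the back plates).
- cover_grip (a point): Bamboo dust cover, an upside-down box 126 (x) by 266 mm (y), 80 tall, walls 6, 280 g. Point: middle of the handle bar on top (70 mm long in x, 14 thick, 34 tall), 97 mm above the lower edge. It fits over the tray's rim with 4 mm to spare each side, axes as the tray's or half a turn round, and sits on the ledge: the point is then 70 mm above tray_mid.
- coin_tin_mid (a point): Absent on some starts (then None). Coin tin, red plastic, round, 46 mm across at its ribbed twist cap (44 mm below), 62 mm tall, standing; the point is its centre, 31 mm above its underside.
- bike_bell_mid (a point): Absent on some starts (then None). Chrome bicycle bell standing upright, 46 mm across, 52 mm tall, on a black foot 32 mm across and 20 mm high; the straight chrome side runs from 20 to 40 mm above the underside. The point is on its axis, 26 mm above the underside.
- tape_measure_mid (a point): Absent on some starts (then None). Grey tape measure standing on edge, 32 mm (x) by 46 mm (y), 56 mm tall; the point is its centre, 28 mm up.
- padlock_mid (a point): Absent on some starts (then None). Brass padlock standing upright, body 28 mm (x) by 46 mm (y), 42 mm tall, with a steel shackle up to 64 mm; the point is its centre, 32 mm up.
- paperweight: Bystander: green glass paperweight, 76 mm across, 42 mm tall; origin at the centre of its underside.
- glasses: Bystander: folded tortoiseshell reading glasses, 130 mm long (x), 40 mm tall; origin at the middle of the underside.

How it is judged:
On the way, in this order (a step that is already met when the one before it is completed fails the run):
1. both brackets hang seated in the board, let go (x of bracket1_grip in the frame of panel between -0.103 and -0.089 m and z of bracket1_grip in the frame of panel between 0.119 and 0.1375 m and angle between each of bracket1_grip, bracket2_grip's own z axis and vertical below 0.1 rad and angle between the x axis of each of bracket1_grip, bracket2_grip and the x axis of panel, either way round below 0.1 rad and x of bracket2_grip in the frame of panel between -0.103 and -0.089 m and z of bracket2_grip in the frame of panel between 0.119 and 0.1375 m and contact force between the fingers and bracket1 below 0.3 N and contact force between the fingers and bracket2 below 0.3 N), for 0.2 s.
2. the tray lies level across both brackets, let go (x of bracket1_grip in the frame of panel between -0.103 and -0.089 m and z of bracket1_grip in the frame of panel between 0.119 and 0.1375 m and angle between each of bracket1_grip, bracket2_grip's own z axis and vertical below 0.1 rad and angle between the x axis of each of bracket1_grip, bracket2_grip and the x axis of panel, either way round below 0.1 rad and x of bracket2_grip in the frame of panel between -0.103 and -0.089 m and z of bracket2_grip in the frame of panel between 0.119 and 0.1375 m and y of tray_mid in the frame of panel between -0.03 and 0.03 m and x of tray_mid in the frame of panel between -0.105 and -0.062 m and height (world z) of tray_mid between 0.179 and 0.196 m and angle between tray_mid's own z axis and vertical below 0.08 rad and angle between the x axis of tray_mid and the x axis of panel, either way round below 0.15 rad and contact force between the fingers and tray below 0.3 N), for 0.2 s.
3. every pocket thing that is there is inside the tray, let go (x of coin_tin_mid in the frame of tray_mid between -0.047 and 0.047 m and y of coin_tin_mid in the frame of tray_mid between -0.117 and 0.117 m and z of coin_tin_mid in the frame of tray_mid between -0.02 and 0.012 m and x of bike_bell_mid in the frame of tray_mid between -0.047 and 0.047 m and y of bike_bell_mid in the frame of tray_mid between -0.117 and 0.117 m and z of bike_bell_mid in the frame of tray_mid between -0.02 and 0.012 m and x of tape_measure_mid in the frame of tray_mid between -0.047 and 0.047 m and y of tape_measure_mid in the frame of tray_mid between -0.117 and 0.117 m and z of tape_measure_mid in the frame of tray_mid between -0.02 and 0.012 m and x of padlock_mid in the frame of tray_mid between -0.047 and 0.047 m and y of padlock_mid in the frame of tray_mid between -0.117 and 0.117 m and z of padlock_mid in the frame of tray_mid between -0.02 and 0.012 m and contact force between the fingers and coin_tin below 0.3 N and contact force between the fingers and bike_bell below 0.3 N and contact force between the fingers and tape_measure below 0.3 N and contact force between the fingers and padlock below 0.3 N), for 0.2 s.
4. the cover is down around the rim (horizontal distance between cover_grip and tray_mid below 0.012 m and angle between cover_grip's own z axis and vertical below 0.08 rad and z of cover_grip in the frame of tray_mid between 0.064 and 0.077 m), for 0.2 s.
At the end, for the whole second after the job is handed in: Brackets seated (arm 89-103 mm off the board, 119-137 mm up, 0.1 rad upright and square), tray level on both (30 mm of centred, 62-105 mm off the board, 0.15 rad square), present things inside the rim on its floor, cover down (12 mm of centred, handle 64-77 mm over tray middle), all at rest (all of step 4 and x of bracket1_grip in the frame of panel between -0.103 and -0.089 m and z of bracket1_grip in the frame of panel between 0.119 and 0.1375 m and angle between each of bracket1_grip, bracket2_grip's own z axis and vertical below 0.1 rad and angle between the x axis of each of bracket1_grip, bracket2_grip and the x axis of panel, either way round below 0.1 rad and x of bracket2_grip in the frame of panel between -0.103 and -0.089 m and z of bracket2_grip in the frame of panel between 0.119 and 0.1375 m and y of tray_mid in the frame of panel between -0.03 and 0.03 m and x of tray_mid in the frame of panel between -0.105 and -0.062 m and height (world z) of tray_mid between 0.179 and 0.196 m and angle between tray_mid's own z axis and vertical below 0.08 rad and angle between the x axis of tray_mid and the x axis of panel, either way round below 0.15 rad and x of coin_tin_mid in the frame of tray_mid between -0.047 and 0.047 m and y of coin_tin_mid in the frame of tray_mid between -0.117 and 0.117 m and z of coin_tin_mid in the frame of tray_mid between -0.02 and 0.012 m and x of bike_bell_mid in the frame of tray_mid between -0.047 and 0.047 m and y of bike_bell_mid in the frame of tray_mid between -0.117 and 0.117 m and z of bike_bell_mid in the frame of tray_mid between -0.02 and 0.012 m and x of tape_measure_mid in the frame of tray_mid between -0.047 and 0.047 m and y of tape_measure_mid in the frame of tray_mid between -0.117 and 0.117 m and z of tape_measure_mid in the frame of tray_mid between -0.02 and 0.012 m and x of padlock_mid in the frame of tray_mid between -0.047 and 0.047 m and y of padlock_mid in the frame of tray_mid between -0.117 and 0.117 m and z of padlock_mid in the frame of tray_mid between -0.02 and 0.012 m and linear speed of each of tray, cover below 0.02 m/s); the robot touches nothing.
It fails at once if the paperweight or the glasses are pushed away (over 40 mm) (distance of any of paperweight, glasses from where it was at the start of the episode above 0.04 m).
Of coin_tin, bike_bell, tape_measure, padlock only 2 to 3 are there at a start; the rules pass over those that are not, and their reading is None.
At some moment in a run one of coin_tin, bike_bell, tape_measure, padlock, cover may be knocked a few centimetres aside while the robot is not near it.
It also fails if it takes over 210 s, if anything falls off the work surface, if the arm or the gripper's body presses on something with over 40 N, if the wrist force passes 120 N, or if a joint passes its speed limit or range.

### The arm

A 6-joint arm with a two-finger parallel gripper is mounted at the origin on the work surface. World frame = base frame: x ahead of the robot, y to its left, z up, the work surface at z = 0. Lengths are in m, angles in rad, forces in N, time in s.
With the tool pointing down it reaches from about 0.225 to 0.725 m from the base axis. Payload 3.1 kg.
Tool frame: the origin (TCP) lies at the very end of the fingers, on their centre line; the grasp point (between the pads) lies 19 mm behind it (robot.grip_depth is the distance from the TCP to the grasp point, in m); z points along the fingers, y is the line along which they close (so a half turn about z gives the same grasp; the last joint's range is limited). The gripper opens to 85 mm and grips with 20 to 120 N. Pads are 22 mm wide; open, the fingers measure 114 mm over their backs; the gripper's body (76 mm by 85 mm) begins 54 mm behind the grasp point. The pads swing forward as they close: fully open they stand 13 mm farther back than shut.
Start: joints at [-1.39, 0.048, 0.099, 1.622, 0, 1.443], TCP at [0.16, -0.5, 0.231] pointing down, gripper open.
Joint ranges: [-2.91, 2.91], [-0.99, 1.94], [-1.21, 1.42], [-2.12, 2.29], [-1.49, 1.47], [-3.14, 3.14]. Speed limits (rad/s): [2.79, 2.79, 3.14, 3.14, 3.14, 3.14].

### API

Orientations are given as a unit quaternion [w, x, y, z].
In Python, from workcell import robot, optics, models gives the robot as it stands. The module is installed in compiled form; this text tells all that it offers.
- The arm moves only by the shell command python3 -m pendant 'ROWS' [FORCE]. ROWS is a JSON object of lists of equal length, an entry for each row: "xyz": the shift along the tool's x, y, z each as a share of 0.4 m, from -1 to 1, a list of three; "twist": the turn, a rotation vector about the tool's x, y, z each as a share of 90 degrees, from -1 to 1, a list of three; "grip": the opening, from -1 (shut) to 1 (fully open), so that 0 is half open. In form: {"xyz": [[x, y, z], ...], "twist": [[wx, wy, wz], ...], "grip": [grip, ...]}. A call has 1 to 8 rows; each row is the pose to reach, as a shift and turn from the pose commanded when the call began, along the tool's axes at that moment; what a row does not reach only later rows make up. A row lasts 1/8 s, in which the tool goes at most 62.5 mm and 10.7 degrees, less where a joint would pass 70% of its speed; a pose out of reach is approached as far as the arm can. A call with a number of a shift or a turn outside -1 to 1 is refused whole. A call with a gripper value outside its range is refused whole. The fingers move at their own pace and stop on an object; FORCE is the grip in N (left out, the last holds). Time passes only in rows, so rows that repeat a pose let the fingers close. It gives the time, the measured TCP pose, the force, the opening and the grip force at its end, in the units of the state.
- robot.sense(): the state, without advancing time (a new reading comes with each control period).
- optics.grab_frame(name): name is "side" or "top"; returns a dict with "color" (420x560x3 uint8, blue, green, red), "fx", "fy", "cx", "cy" (pixels), "origin" and "orientation" of the camera in the world. Camera axes: x right, y up, looking along -z (the intrinsics and any distortion apply to the point x, -y, -z); pixel columns grow to the right and rows downward; lengths in m; the calibration is good to about 2 mm. A picture is of the moment at which its call begins. There is no depth.
- robot.finish_job(): hands the job in; it is judged then, once.
Trained networks look in a picture, given as the dict that the camera call returned (one of the last four; its "shot" number tells which), for a name from the list of things; names that differ only in an ending like _2 or _b are one class to them, and where a whole thing is asked for, a point or a joint stands for the part that bears it (a point fixed in the world has none). Each returns a list of dicts, best first, with "conf" (0 to 1); they miss things now and then, are a little off and sometimes report something else, mostly with a low value. They report only what shows in the picture. A call takes as long as a camera call.
- models.recognise(query, picture): "extent" ([left, top, right, bottom] in pixels, round what is visible of it).
- models.regions_of(query, picture): "mask" (420x560 bool, what is visible of it) and "extent" ([left, top, right, bottom] in pixels, round what is visible of it).
The state is a dict: "t": time; "joint_pos": joint angles; "dq": joint speeds; "joint_torque": joint torques, N m; "tool_pos": TCP position; "ee_rot": TCP orientation; "force": force on the tool from outside, world axes, zero at the start; "wrist_torque": the same for the moment, N m; "finger_gap": finger opening in m; "grasp_force": force on a finger pad.
Only numpy, scipy, OpenCV 4.12 (cv2) and the standard library are available. Lean on these libraries where they do the work, as an engineer would, in place of code of your own. Each camera call takes 0.05 s, during which the arm holds its last target. There are 200 camera calls.

## Working session

There is one attempt and no reset: what is moved stays moved. The work goes in short steps, Python scripts to look and compute and a shell command to move; the robot and the scene stay as the last step left them, time stands still between calls to the robot, and variables do not carry over. Pictures are saved under pics/ and viewed, at most 14 in all, crops included, and the job is handed in when it is done.

```bash
mkdir -p pics
cat > h.py <<'E'
import numpy as np, cv2
from scipy.spatial.transform import Rotation as R
from workcell import robot, optics, models
def rot(q): return R.from_quat([q[1],q[2],q[3],q[0]])
def ray(f,u,v):
    d=np.array([(u-f['cx'])/f['fx'],-(v-f['cy'])/f['fy'],-1.0])
    return np.array(f['origin']),rot(f['orientation']).apply(d)
def onz(f,u,v,z):
    o,d=ray(f,u,v); return o+d*(z-o[2])/d[2]
def proj(f,p):
    c=rot(f['orientation']).inv().apply(np.atleast_2d(p)-np.array(f['origin']))
    return np.c_[f['cx']+f['fx']*c[:,0]/-c[:,2], f['cy']-f['fy']*c[:,1]/-c[:,2]]
def pose(): 
    s=robot.sense(); return np.array(s['tool_pos']),rot(s['ee_rot'])
E
python3 - <<'E'
from h import *
s=robot.sense(); print({k:np.round(v,3) for k,v in s.items()})
for n in('side','top'):
    f=optics.grab_frame(n); cv2.imwrite(f'pics/{n}0.png',f['color'])
    print(n,{k:np.round(v,4) for k,v in f.items() if k!='color'})
E
```

```text
{'t': np.float64(0.0), 'joint_pos': array([-1.39 ,  0.049,  0.098,  1.622,  0.   ,  1.443]), 'dq': array([ 0.001,  0.001,  0.001, -0.002,  0.001,  0.001]), 'joint_torque': array([ 1.0000e-03, -3.3879e+01,  3.2001e+01,  2.1000e-02, -0.0000e+00,
        0.0000e+00]), 'tool_pos': array([ 0.159, -0.5  ,  0.23 ]), 'ee_rot': array([-0.001,  0.988,  0.154, -0.   ]), 'force': array([ 0.206, -0.263,  0.046]), 'wrist_torque': array([-0.072, -0.004,  0.01 ]), 'grasp_force': np.float64(0.0), 'finger_gap': np.float64(0.085)}
side {'fx': np.float64(432.4856), 'fy': np.float64(432.4856), 'cx': np.float64(279.1482), 'cy': np.float64(210.1314), 'origin': array([0.0225, 0.7418, 1.0643]), 'orientation': array([-0.2737, -0.1153,  0.3496,  0.8886]), 'shot': np.int64(1)}
top {'fx': np.float64(479.4443), 'fy': np.float64(479.4443), 'cx': np.float64(286.3502), 'cy': np.float64(214.83), 'origin': array([0.4529, 0.0025, 1.2599]), 'orientation': array([ 0.7148,  0.023 , -0.0252, -0.6985]), 'shot': np.int64(2)}
```

View pics/top0.png

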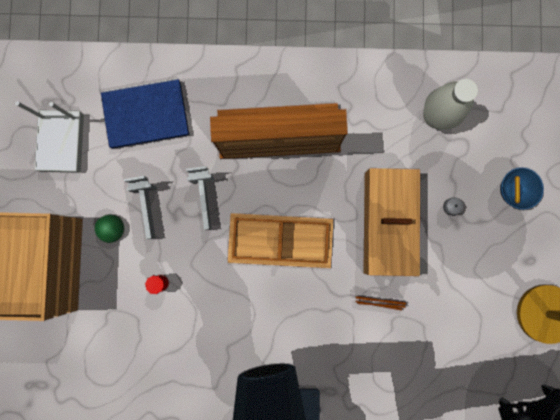

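View pics/side0.png

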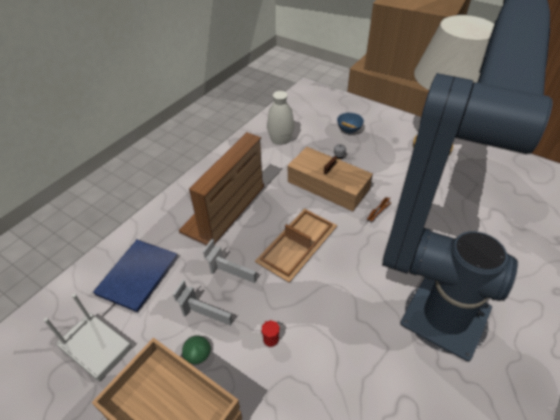

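Run:
```python
from h import *
F={n:optics.grab_frame(n) for n in('top','side')}
for q in ['panel','bracket1_grip','tray_mid','cover_grip','coin_tin_mid','bike_bell_mid','tape_measure_mid','padlock_mid','paperweight','glasses']:
  for n,f in F.items():
    for r in models.regions_of(q,f)[:3]:
      m=r['mask']; ys,xs=np.nonzero(m)
      c,(w,h),a=cv2.minAreaRect(np.c_[xs,ys].astype(np.float32))
      print(q,n,round(r['conf'],2),np.round(r['extent']),'rect',np.round(c,1),np.round([w,h,a],1),'cz',np.round([xs.mean(),ys.mean()],1))
```

```text
panel top 0.61 [210. 102. 350. 159.] rect [278.8 130.4] [ 49.8 136.9  86.6] cz [278.4 130.2]
panel top 0.19 [129. 177. 154. 239.] rect [148.3 204.8] [65.3 27.2 69. ] cz [143.5 200.6]
panel side 0.83 [178. 133. 267. 249.] rect [225.5 189.3] [ 57.1 124.5  40.4] cz [225.3 190.8]
bracket1_grip top 0.58 [190. 165. 215. 230.] rect [206.4 196.2] [63.9 24.  71.6] cz [201.9 191.2]
bracket1_grip top 0.4 [364. 168. 422. 277.] rect [391.7 221.5] [ 56.4 107.2   0.7] cz [391.7 221.6]
bracket1_grip side 0.95 [203. 242. 258. 282.] rect [227.8 267.8] [61.1 27.1 36.4] cz [225.9 263.4]
bracket1_grip side 0.3 [286. 149. 369. 212.] rect [328.8 177.1] [84.3 42.9 24. ] cz [329.8 178. ]
tray_mid top 0.64 [226. 216. 334. 268.] rect [280.3 240.4] [103.9  51.    2.9] cz [280.4 240. ]
tray_mid side 0.92 [259. 212. 340. 281.] rect [296.4 243.5] [40.1 79.6 40.2] cz [296.3 244.8]
cover_grip top 0.79 [363. 168. 420. 278.] rect [391.5 222. ] [ 55. 106.   0.] cz [391.7 221.7]
cover_grip side 0.94 [290. 148. 372. 214.] rect [328.8 177.5] [84.7 43.6 24. ] cz [329.7 178.1]
cover_grip side 0.39 [256. 209. 337. 286.] rect
[... 498 characters left out ...]
[ 56.7 124.3  40. ] cz [225.1 191.1]
tape_measure_mid side 0.47 [206. 243. 253. 285.] rect [227.6 268.1] [61.  26.4 36.2] cz [226.2 263.6]
padlock_mid top 0.74 [210. 102. 347. 157.] rect [278.8 130.8] [ 51.4 137.   86.2] cz [278.7 130.2]
paperweight top 0.75 [ 96. 214. 121. 243.] rect [109. 228.] [27.7 27.7 63.4] cz [109.1 227.9]
paperweight side 0.88 [183. 336. 210. 364.] rect [196. 350.] [28. 28. 90.] cz [195.9 350. ]
glasses top 0.83 [352. 296. 406. 311.] rect [380.1 302.5] [50.4  8.9  7.1] cz [381.2 302.3]
glasses top 0.16 [129. 176. 156. 238.] rect [148.3 205. ] [65.  27.4 68.8] cz [143.6 201. ]
glasses side 0.78 [367. 198. 396. 220.] rect [379.3 208.8] [ 8.5 31.8 45. ] cz [379.7 208.6]
```

The top view shows the board at (279,130), the brackets at (143,205) and (203,198), the tray at (280,241) and the cover at (392,221). The coin tin is at (155,284), the bell at (454,206), the glasses at (381,302) and the paperweight at (109,228). Only the tin and the bell are on the table.

Run:
```python
from h import *
f=optics.grab_frame('top'); cv2.imwrite('pics/t1.png',cv2.resize(f['color'][95:275,100:350],None,fx=3.2,fy=3.2,interpolation=cv2.INTER_CUBIC))
f=optics.grab_frame('side'); cv2.imwrite('pics/s1.png',cv2.resize(f['color'][125:335,165:345],None,fx=2.8,fy=2.8,interpolation=cv2.INTER_CUBIC))
```

```text
(no output)
```

View pics/t1.png

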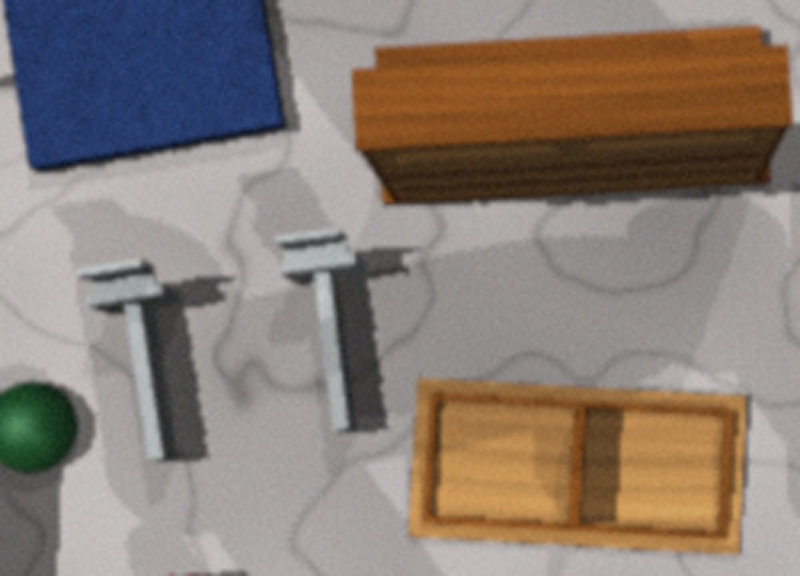

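View pics/s1.png

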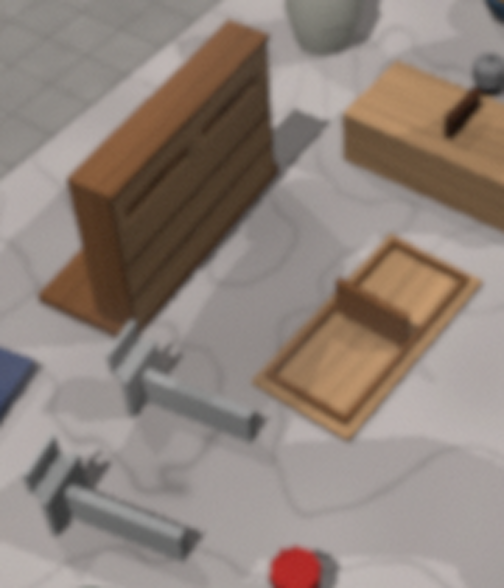

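The crops give the front face corners, the bracket edges and the tray corners. Next I fit poses to these keypoints and overlay them to check.

```bash
cat > fit.py <<'E'
from h import *
from scipy.optimize import least_squares, minimize
def boxpts(x0,x1,y0,y1,z0,z1): return np.array([[x,y,z] for x in(x0,x1) for y in(y0,y1) for z in(z0,z1)])
def cyl(r,z0,z1): 
    a=np.linspace(0,2*np.pi,40); return np.array([[r*np.cos(t),r*np.sin(t),z] for t in a for z in(z0,z1)])
M={'tray':[boxpts(-.065,.065,-.135,.135,0,.008),boxpts(-.047,.047,-.005,.005,.008,.062),boxpts(-.053,.053,-.123,.123,.008,.017)],
'cover':[boxpts(-.063,.063,-.133,.133,0,.08),boxpts(-.035,.035,-.007,.007,.08,.114)],
'tin':[cyl(.023,0,.062)],'bell':[cyl(.023,.02,.04),cyl(.016,0,.02),cyl(.01,.04,.052)],
'bracket':[boxpts(-.04,.087,-.006,.006,0,.045),boxpts(.087,.095,-.03,.03,0,.063),boxpts(.095,.111,-.025,.025,.058,.063),boxpts(.106,.111,-.025,.025,.058,.092)]}
def place(P,p,z=0):
    c,s=np.cos(p[2]),np.sin(p[2]); return P@np.array([[c,s,0],[-s,c,0],[0,0,1]])+[p[0],p[1],z]
def sil(f,k,p,z=0,S=4):
    m=np.zeros((420*S,560*S),np.uint8)
    for b in M[k]:
        uv=proj(f,place(b,p,z)); h=cv2.convexHull(np.round((uv+.5)*S).astype(np.int32)); cv2.fillConvexPoly(m,h,1)
    return cv2.resize(m.astype(np.float32),(560,420),interpolation=cv2.INTER_AREA)
def fitmask(k,fm,p0,z=0):
    def cost(p):
        c=0
        for f,m in fm:
            s=sil(f,k,p,z); c+=1-np.minimum(s,m).sum()/np.maximum(s,m).sum()
        return c
    r=minimize(cost,p0,method='Nelder-Mead',options=dict(initial_simplex=np.array(p0)+np.array([[0,0,0],[.015,0,0],[0,.015,0],[0,0,.12]]),xatol=2e-4,fatol=1e-4))
    return r.x,r.fun
def fitpts(obs,p0):  # obs: (frame, local xyz, uv)
    g=lambda p: np.concatenate([proj(f,place(np.array([l],float),p))[0]-uv for f,l,uv in obs])
    r=least_squares(g,p0); return r.x,g(r.x).reshape(-1,2)
E
cat > a.py <<'E'
from fit import *
t=optics.grab_frame('top'); s=optics.grab_frame('side')
T=lambda u,v:(np.array([u,v])+.5)/3.2-.5+[100,95]
S=lambda u,v:(np.array([u,v])+.5)/2.8-.5+[165,125]
res={}
obs=[(t,(0,.145,.227),T(357,147)),(t,(0,-.145,.227),T(788,124)),(s,(0,.145,.227),S(113,197)),(s,(0,-.145,.227),S(267,40)),(s,(0,.145,0),S(132,322)),(s,(0,-.145,0),S(275,172))]
res['panel'],e=fitpts(obs,[.65,0,0]); print(e.round(1).tolist())
A=[((.087,.03,.063),(90,308)),((.087,-.03,.063),(162,297)),((-.04,0,.045),(154.5,458.5)),((.111,.025,.092),(79,272)),((.111,-.025,.092),(141,261))]
B=[((.087,.03,.063),(283,277)),((.087,-.03,.063),(356,266)),((-.04,0,.045),(340.5,430)),((.111,.025,.092),(277,239)),((.111,-.025,.092),(341,230))]
for n,K in(('brA',A),('brB',B)):
    res[n],e=fitpts([(t,l,T(*uv)) for l,uv in K],[.45,.2,0]); print(n,e.round(1).tolist())
K=[((.065,.135,.008),(420,378)),((.065,-.135,.008),(748,396)),((-.065,-.135,.008),(741,553)),((-.065,.135,.008),(410,536))]
res['tray'],e=fitpts([(t,l,T(*uv)) for l,uv in K],[.4,0,0]); print('tray',e.round(1).tolist())
for k,q,p0 in(('cover','cover_grip',[.42,-.26,0]),('bell','bike_bell_mid',[.47,-.42,0]),('tin','coin_tin_mid',[.27,.32,0])):
    fm=[]
    for f in(t,s):
        r=models.regions_of(q,f)
        if r and r[0]['conf']>.5: fm.append((f,r[0]['mask'].astype(np.float32)))
    if not fm: print(k,'none'); continue
    for sub in [fm]+([[x] for x in fm] if len(fm)>1 else []):
        x,c=fitmask(k,sub,p0); print(k,len(sub),x.round(4),round(c,3))
        if sub is fm: res[k]=x
for k,v in res.items(): print(k,np.round(v,4))
O=[]
for f in(t,s):
    im=cv2.resize(f['color'],None,fx=3,fy=3,interpolation=cv2.INTER_CUBIC)
    for k,p in res.items():
        if k=='panel':
            Bx=[np.array([[0,y,z] for y in(-.145,.145) for z in(0,.227)])]+[np.array([[0,c+d,z] for d in(-.06,.06) for z in(.165,.191)]) for c in(-.07,.07)]
        else: Bx=M[k[:2]=='br' and 'bracket' or k]
        for b in Bx:
            h=cv2.convexHull(np.round((proj(f,place(b,p))+.5)*3).astype(np.int32)); cv2.polylines(im,[h],True,(0,255,255),1)
    O.append(im)
cv2.imwrite('pics/o1.png',O[0][300:900,300:1100]); cv2.imwrite('pics/o2.png',O[1][420:1020,500:1300])
import pickle; pickle.dump(res,open('res.pkl','wb'))
E
python3 a.py
```

```text
[[1.7, -1.8], [-0.3, -0.5], [-0.9, -1.6], [0.2, -1.5], [2.4, 5.2], [0.2, 3.1]]
brA [[-0.7, -0.2], [0.5, -0.5], [0.2, 1.0], [-0.4, -0.3], [0.4, -0.1]]
brB [[-0.6, -0.5], [0.4, -0.0], [0.3, 0.6], [-0.1, -0.2], [0.1, 0.1]]
tray [[-0.3, -0.2], [0.3, -0.4], [0.2, 0.4], [-0.2, 0.2]]
cover 1 [ 0.5246 -0.2658  1.5773] 0.032
bell 2 [ 0.47 -0.42  0.  ] 2.0
bell 1 [ 0.47 -0.42  0.  ] 1.0
bell 1 [ 0.47 -0.42  0.  ] 1.0
tin 2 [0.27 0.32 0.  ] 2.0
tin 1 [0.27 0.32 0.  ] 1.0
tin 1 [0.27 0.32 0.  ] 1.0
panel [0.6959 0.0194 0.069 ]
brA [0.5059 0.3551 0.1837]
brB [0.5332 0.2075 0.1486]
tray [ 0.472   0.0125 -0.03  ]
cover [ 0.5246 -0.2658  1.5773]
bell [ 0.47 -0.42  0.  ]
tin [0.27 0.32 0.  ]
```

```bash
sed -i 's/,(s,(0,.145,0),S(132,322)),(s,(0,-.145,0),S(275,172))//; s/\[.42,-.26,0\]/[.52,-.26,1.58]/; s/\[.47,-.42,0\]/list(onz(t,454,206,.035)[:2])+[0]/; s/\[.27,.32,0\]/list(onz(t,155,284,.06)[:2])+[0]/' a.py; python3 a.py
```

```text
[[0.7, 0.2], [-1.3, 0.2], [-0.2, -0.5], [0.2, -1.0]]
brA [[-0.7, -0.2], [0.5, -0.5], [0.2, 1.0], [-0.4, -0.3], [0.4, -0.1]]
brB [[-0.6, -0.5], [0.4, -0.0], [0.3, 0.6], [-0.1, -0.2], [0.1, 0.1]]
tray [[-0.3, -0.2], [0.3, -0.4], [0.2, 0.4], [-0.2, 0.2]]
cover 2 [ 0.5239 -0.267   1.5769] 0.055
cover 1 [ 0.5242 -0.2654  1.575 ] 0.025
cover 1 [ 0.523  -0.2668  1.5745] 0.021
bell 1 [ 0.57   -0.4282  0.0662] 0.078
tin 2 [0.3549 0.3241 0.0209] 0.148
tin 1 [0.3552 0.3245 0.0662] 0.09
tin 1 [0.3542 0.324  0.0617] 0.049
panel [0.6929 0.0216 0.0789]
brA [0.5059 0.3551 0.1837]
brB [0.5332 0.2075 0.1486]
tray [ 0.472   0.0125 -0.03  ]
cover [ 0.5239 -0.267   1.5769]
bell [ 0.57   -0.4282  0.0662]
tin [0.3549 0.3241 0.0209]
```

View pics/o2.png

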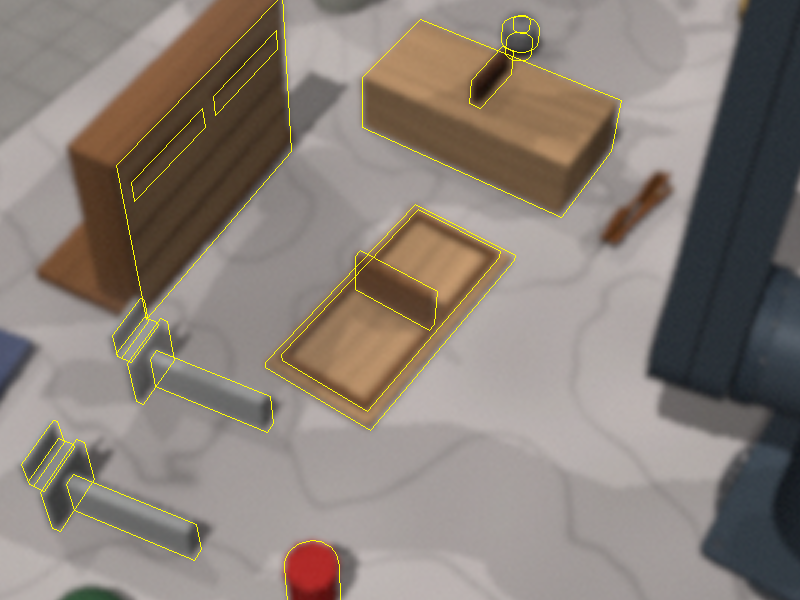

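```bash
cat > to.py <<'E'
import sys
from h import *
# usage: x y z psi_deg phi_deg : grasp-point target; bracket-like heading psi, tool tilt phi (deg, + = pointing back toward robot)
def tool(psi,phi): return R.from_euler('z',np.radians(psi)+np.pi)*R.from_euler('y',-np.radians(phi))*R.from_euler('x',np.pi)
def delta(g,psi,phi,depth=None):
    p,r=pose(); Rt=tool(psi,phi); d=robot.grip_depth if depth is None else depth
    pt=np.array(g)+Rt.apply([0,0,d])
    xyz=r.inv().apply(pt-p)/.4; tw=(r.inv()*Rt).as_rotvec()/(np.pi/2)
    return xyz,tw
def show(g,psi,phi,label=''):
    xyz,tw=delta(g,psi,phi); print(label,'xyz',xyz.round(3).tolist(),'twist',tw.round(3).tolist(),'OVER' if max(abs(xyz).max(),abs(tw).max())>1 else '')
def state():
    s=robot.sense(); p,r=pose(); z=r.apply([0,0,1]); g=p-robot.grip_depth*z
    e=(R.from_euler('x',np.pi)*R.identity()).inv()
    print('t',round(s['t'],2),'grasp',g.round(4),'q',np.round(s['joint_pos'],2),'F',np.round(s['force'],1),'gap',round(s['finger_gap'],4),'gf',round(s['grasp_force'],1))
if __name__=='__main__':
    a=list(map(float,sys.argv[1:])); state(); 
    for i in range(0,len(a),5): show(a[i:i+3],a[i+3],a[i+4])
E
python3 to.py .43 -.15 .32 -90 0
```

```text
t 2.1 grasp [ 0.1596 -0.5002  0.25  ] q [-1.39  0.05  0.1   1.62  0.    1.44] F [-0.3  0.6  0.4] gap 0.0854 gf 0.0
 xyz [0.91, -0.629, -0.175] twist [0.0, -0.0, -0.803]
```

```bash
python3 -m pendant '{"xyz":[[0.3,-0.2,-0.175],[0.91,-0.629,-0.175],[0.91,-0.629,-0.175],[0.91,-0.629,-0.175],[0.91,-0.629,-0.175],[0.91,-0.629,-0.175],[0.91,-0.629,-0.175],[0.91,-0.629,-0.175]],"twist":[[0,0,-0.2],[0,0,-0.8],[0,0,-0.8],[0,0,-0.8],[0,0,-0.8],[0,0,-0.8],[0,0,-0.8],[0,0,-0.8]],"grip":[0,0,0,0,0,0,0,0]}'
python3 - <<'E'
from to import *
import pickle; res=pickle.load(open('res.pkl','rb'))
for k in('brA','brB'):
    p=res[k]; g=place=[p[0]+.02*np.cos(p[2]),p[1]+.02*np.sin(p[2])]; print(k,np.round(g,4),np.degrees(p[2]))
p=res['brB']; g=[p[0]+.02*np.cos(p[2]),p[1]+.02*np.sin(p[2])]
state(); show([g[0],g[1],.15],np.degrees(p[2]),-20)
E
```

```text
t: 3.1
tool_pos: [0.4315, -0.147, 0.3019]
ee_rot: [0.0, 0.707, 0.707, 0.001]
force: [-0.5, -1.1, -0.2]
finger_gap: 0.0428
grasp_force: 0.0
brA [0.5255 0.3587] 10.52514905603876
brB [0.553  0.2104] 8.516627081634471
t 3.1 grasp [ 0.4315 -0.147   0.3206] q [-0.48 -0.1   0.09  1.77  0.    1.09] F [-0.5 -1.1 -0.2] gap 0.0428 gf 0.0
 xyz [0.896, 0.319, 0.424] twist [-0.19, -0.164, -1.082] OVER
```

```bash
python3 -m pendant '{"xyz":[[0.896,0.319,0.1],[0.896,0.319,0.1],[0.896,0.319,0.1],[0.896,0.319,0.1],[0.896,0.319,0.3],[0.896,0.319,0.424],[0.896,0.319,0.424],[0.896,0.319,0.424]],"twist":[[-0.176,-0.152,-1],[-0.176,-0.152,-1],[-0.176,-0.152,-1],[-0.176,-0.152,-1],[-0.176,-0.152,-1],[-0.176,-0.152,-1],[-0.176,-0.152,-1],[-0.176,-0.152,-1]],"grip":[0,0,0,0,0,0,0,0]}' >/dev/null
python3 to.py .553 .2104 .08 8.5 -20 .553 .2104 .03 8.5 -20
```

```text
t 4.1 grasp [0.5503 0.2078 0.1425] q [ 0.29 -0.08 -0.27  1.08 -0.08  0.37] F [-0.4 -0.7 -0.2] gap 0.0426 gf 0.0
 xyz [0.038, 0.004, 0.151] twist [-0.029, -0.029, -0.15] 
 xyz [0.075, 0.0, 0.271] twist [-0.029, -0.029, -0.15]
```

```bash
python3 -m pendant '{"xyz":[[0.038,0.004,0.151],[0.038,0.004,0.151],[0.038,0.004,0.151],[0.075,0.0,0.271],[0.075,0.0,0.271],[0.075,0.0,0.271],[0.075,0.0,0.271],[0.075,0.0,0.271]],"twist":[[-0.029,-0.029,-0.15],[-0.029,-0.029,-0.15],[-0.029,-0.029,-0.15],[-0.029,-0.029,-0.15],[-0.029,-0.029,-0.15],[-0.029,-0.029,-0.15],[-0.029,-0.029,-0.15],[-0.029,-0.029,-0.15]],"grip":[0,0,0,0,0,0,0,0]}' >/dev/null
python3 to.py .553 .2104 .03 8.5 -20
python3 - <<'E'
from h import *
t=optics.grab_frame('top'); s=optics.grab_frame('side')
c=lambda f,p:cv2.resize(f['color'][int(p[1])-45:int(p[1])+45,int(p[0])-60:int(p[0])+60],None,fx=4,fy=4,interpolation=cv2.INTER_CUBIC)
g=[.56,.215,.05]; cv2.imwrite('pics/g1.png',np.hstack([c(t,proj(t,g)[0]),c(s,proj(s,g)[0])])[:,80:880])
E
```

```text
t 5.1 grasp [0.5593 0.2111 0.0395] q [ 0.27 -0.04 -0.47  0.78 -0.04  0.12] F [ 0.1 -0.1  0.5] gap 0.0424 gf 0.0
 xyz [0.024, 0.0, 0.017] twist [0.0, 0.009, -0.005]
```

View pics/g1.png

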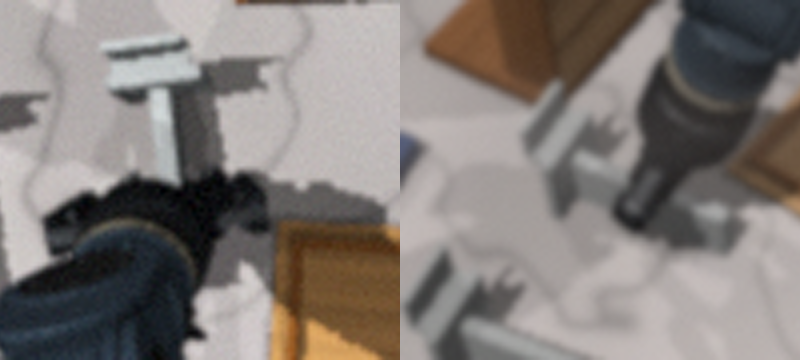

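The fingers straddle the arm, which shows at (165,135) in the top crop. Next I close the gripper.

```bash
python3 -m pendant '{"xyz":[[0.024,0,0.017],[0.024,0,0.017],[0.024,0,0.017],[0.024,0,0.017],[0.024,0,0.017],[0.024,0,0.017]],"twist":[[0,0.009,-0.005],[0,0.009,-0.005],[0,0.009,-0.005],[0,0.009,-0.005],[0,0.009,-0.005],[0,0.009,-0.005]],"grip":[0,0,-1,-1,-1,-1]}' 80 >/dev/null
python3 to.py .553 .2104 .03 8.5 -20
python3 - <<'E'
from to import *
import pickle
res=pickle.load(open('res.pkl','rb'));p=res['panel']; 
pan=R.from_euler('z',p[2])
# bracket-frame pose -> grasp target. gl = grasp in bracket grip frame
def plan(gl,bay,beta,lip):  # lip: panel-frame x,z of bracket_lip ref pt
    B=pan*R.from_euler('y',np.radians(beta))
    lipw=np.array([p[0],p[1],0])+pan.apply([lip[0],bay,lip[1]])
    return lipw+B.apply(np.array(gl)-[.095,0,.0355])
if __name__=='__main__':
    pass
# geometry in panel xz: lip at tilt beta; list section pts
def pts(beta,lip):
    b=np.radians(beta);c,s=np.cos(b),np.sin(b)
    P=np.array([[0,0],[16,0],[16,34],[11,34],[11,5],[0,5],[0,-58]])
    return P@np.array([[c,-s],[s,c]])+lip
for L in ([-30,150],[-22,160],[-12,168]): print(pts(40,L).round(1).tolist())
E
```

```text
t 5.95 grasp [0.5513 0.2098 0.0273] q [ 0.27 -0.04 -0.49  0.78 -0.04  0.12] F [-0.4 -0.8 -0.1] gap 0.0112 gf 78.2
 xyz [-0.007, 0.001, -0.005] twist [0.0, -0.003, -0.0] 
[[-30.0, 150.0], [-17.7, 139.7], [4.1, 165.8], [0.3, 169.0], [-18.4, 146.8], [-26.8, 153.8], [-67.3, 105.6]]
[[-22.0, 160.0], [-9.7, 149.7], [12.1, 175.8], [8.3, 179.0], [-10.4, 156.8], [-18.8, 163.8], [-59.3, 115.6]]
[[-12.0, 168.0], [0.3, 157.7], [22.1, 183.8], [18.3, 187.0], [-0.4, 164.8], [-8.8, 171.8], [-49.3, 123.6]]
```

```bash
cat > plan.py <<'E'
import numpy as np, heapq
def seg(a,b): n=max(2,int(np.hypot(*(np.subtract(b,a)))/1)+1); return np.linspace(a,b,n)
C=[(0,0),(16,0),(16,34),(11,34),(11,5),(-8,5),(-8,-13),(-120,-13),(-120,-58),(0,-58),(0,0)]
P=np.vstack([seg(C[i],C[i+1]) for i in range(len(C)-1)])
boxes=[(0,8,0,165),(0,8,191,227),(42,50,0,227),(0,50,227,230)]
def sd(Q):
    d=np.full(Q.shape[:-1],99.)
    for x0,x1,z0,z1 in boxes:
        dx=np.maximum(x0-Q[...,0],Q[...,0]-x1); dz=np.maximum(z0-Q[...,1],Q[...,1]-z1)
        o=np.hypot(np.maximum(dx,0),np.maximum(dz,0)); d=np.minimum(d,np.where((dx<0)&(dz<0),np.maximum(dx,dz),o))
    return d.min(-1)
be=np.arange(0,56,1.); X=np.arange(-50,21,1.); Z=np.arange(140,190,1.)
cl=np.zeros((len(be),len(X),len(Z)))
for i,b in enumerate(np.radians(be)):
    q=P@np.array([[np.cos(b),-np.sin(b)],[np.sin(b),np.cos(b)]])
    G=np.stack(np.meshgrid(X,Z,indexing='ij'),-1)
    cl[i]=sd(q[None,None]+G[:,:,None])
cl=np.minimum(cl,4)
s=(0,list(X).index(-1),list(Z).index(166)); 
best={s:cl[s]};par={};h=[(0,s,cl[s])]
# bottleneck with length tie-break: cost = sum of (1/clear)^3
D={s:0};h=[(0,s)];seen=set();goal=None
while h:
    d,u=heapq.heappop(h)
    if u in seen: continue
    seen.add(u)
    if X[u[1]]<=-45: goal=u;break
    for a in(-1,0,1):
     for b in(-1,0,1):
      for c in(-1,0,1):
        v=(u[0]+a,u[1]+b,u[2]+c)
        if not(0<=v[0]<len(be) and 0<=v[1]<len(X) and 0<=v[2]<len(Z)) or cl[v]<=.3: continue
        nd=d+(a*a+b*b+c*c)**.5*(.1+1/cl[v]**3)
        if nd<D.get(v,1e9): D[v]=nd;par[v]=u;heapq.heappush(h,(nd,v))
u=goal;L=[]
while 1:
    L.append((be[u[0]],X[u[1]],Z[u[2]],cl[u].round(1)))
    if u==s: break
    u=par[u]
print(len(L)); print([tuple(map(float,l)) for l in L[::3]]+[L[-1]])
E
python3 plan.py
```

```text
72
[(45.0, -45.0, 171.0, 4.0), (45.0, -42.0, 171.0, 4.0), (45.0, -39.0, 171.0, 4.0), (45.0, -36.0, 171.0, 4.0), (45.0, -33.0, 171.0, 3.9), (45.0, -30.0, 171.0, 3.7), (45.0, -27.0, 171.0, 3.7), (45.0, -24.0, 171.0, 3.7), (45.0, -21.0, 172.0, 3.8), (44.0, -18.0, 175.0, 3.4), (41.0, -15.0, 177.0, 2.8), (38.0, -12.0, 178.0, 3.1), (35.0, -9.0, 178.0, 3.8), (32.0, -8.0, 178.0, 4.0), (29.0, -7.0, 177.0, 4.0), (26.0, -6.0, 176.0, 4.0), (23.0, -5.0, 175.0, 4.0), (20.0, -4.0, 174.0, 4.0), (17.0, -3.0, 173.0, 4.0), (14.0, -3.0, 172.0, 4.0), (11.0, -3.0, 171.0, 3.8), (8.0, -2.0, 171.0, 2.8), (5.0, -2.0, 171.0, 2.5), (2.0, -2.0, 168.0, 1.8), (np.float64(0.0), np.float64(-1.0), np.float64(166.0), np.float64(1.0))]
```

```bash
cat > ins.py <<'E'
from to import *
import pickle
res=pickle.load(open('res.pkl','rb'))
try: OFF=pickle.load(open('off.pkl','rb'))
except Exception: OFF=np.zeros(3)
p=res['panel']; pan=R.from_euler('z',p[2])
def plan(gl,bay,beta,lx,lz):
    B=pan*R.from_euler('y',np.radians(beta))
    lipw=np.array([p[0],p[1],0])+pan.apply([lx/1000,bay,lz/1000])
    return lipw+B.apply(np.array(gl)-[.095,0,.0355])
def way(gl,bay,th,W):
    for b,x,z in W: show(plan(gl,bay,b,x,z),np.degrees(p[2]),b-th,f'{b} {x} {z}')
E
python3 - <<'E'
from ins import *
b=res['brB'];g=np.array([.5513,.2098]); d=R.from_euler('z',-b[2]).apply([*(g-b[:2]),0]); print(d)
state(); gl=[d[0],0,.0273-.0225]
print(plan(gl,-.07,45,-70,171),plan(gl,-.07,0,-1,166))
show([.5513,.2098,.2],8.5,-20,'lift')
way(gl,-.07,20,[(20,-120,190),(45,-70,171)])
E
```

```text
[ 0.01825609 -0.00036953  0.        ]
t 5.95 grasp [0.5513 0.2098 0.0273] q [ 0.27 -0.04 -0.49  0.78 -0.04  0.12] F [-0.4 -0.8 -0.1] gap 0.0112 gf 78.2
[ 0.5528442  -0.05971967  0.20355796] [ 0.6208626  -0.05434515  0.1353    ]
lift xyz [-0.146, 0.0, -0.406] twist [0.0, -0.003, -0.0] 
20 -120 190 xyz [0.104, -0.657, -0.46] twist [0.008, 0.219, 0.044] 
45 -70 171 xyz [-0.026, -0.666, -0.461] twist [-0.002, 0.497, 0.045]
```

```bash
python3 -m pendant '{"xyz":[[-0.03,0,-0.1],[-0.08,0,-0.22],[-0.146,0,-0.406],[-0.146,0,-0.406],[0.04,-0.3,-0.46],[0.07,-0.657,-0.46],[0.07,-0.657,-0.46],[0.104,-0.657,-0.46]],"twist":[[0,0,0],[0,0,0],[0,0,0],[0,0,0],[0,0.219,0.044],[0,0.219,0.044],[0.008,0.219,0.044],[0.008,0.219,0.044]],"grip":[-1,-1,-1,-1,-1,-1,-1,-1]}' >/dev/null
python3 - <<'E'
from ins import *
state(); gl=[.0183,0,.0048]
way(gl,-.07,20,[(45,-80,171)])
E
```

```text
t 6.95 grasp [ 0.504  -0.033   0.1873] q [-0.2  -0.01 -0.08  1.5  -0.   -0.28] F [ 0.5 -0.2 -1.8] gap 0.011 gf 78.3
45 -80 171 xyz [-0.072, -0.076, -0.045] twist [0.0, 0.275, -0.0]
```

```bash
python3 -m pendant '{"xyz":[[-0.072,-0.076,-0.045],[-0.072,-0.076,-0.045],[-0.072,-0.076,-0.045],[-0.072,-0.076,-0.045],[-0.072,-0.076,-0.045],[-0.072,-0.076,-0.045]],"twist":[[0,0.1,0],[0,0.2,0],[0,0.275,0],[0,0.275,0],[0,0.275,0],[0,0.275,0]],"grip":[-1,-1,-1,-1,-1,-1]}' >/dev/null
cat > chk.py <<'E'
from ins import *
from fit import M
def overlay(gl,th,name):
    # bracket pose implied by tool + gl ; draw on both views
    t=optics.grab_frame('top'); s=optics.grab_frame('side')
    pp,r=pose(); g=pp-robot.grip_depth*r.apply([0,0,1])
    B=r*R.from_euler('x',-np.pi)*R.from_euler('y',-np.radians(th))*R.from_euler('z',-np.pi)
    B=r*(tool(0,-th)).inv()
    o=[]
    for f in(t,s):
        c=proj(f,g+[.06,0,0])[0].astype(int)
        im=cv2.resize(f['color'],None,fx=4,fy=4,interpolation=cv2.INTER_CUBIC)
        for b in M['bracket']:
            w=g+B.apply(b-[0,0,.0225]-np.array(gl))
            h=cv2.convexHull(np.round((proj(f,w)+.5)*4).astype(np.int32)); cv2.polylines(im,[h],True,(0,255,255),1)
        for bay in(-.07,.07):
            q=np.array([p[0],p[1],0])+pan.apply([[0,bay+d,z] for d in(-.06,.06) for z in(.165,.191)])
            h=cv2.convexHull(np.round((proj(f,q)+.5)*4).astype(np.int32)); cv2.polylines(im,[h],True,(0,255,0),1)
        o.append(im[c[1]*4-240:c[1]*4+240,c[0]*4-200:c[0]*4+200])
    cv2.imwrite(name,np.hstack(o))
E
python3 - <<'E'
from chk import *
state(); gl=[.0183,0,.0048]
way(gl,-.07,20,[(45,-80,171)])
overlay(gl,20,'pics/c1.png')
E
```

```text
t 7.7 grasp [ 0.5427 -0.0584  0.209 ] q [-0.17  0.56  0.57  2.   -0.1  -0.23] F [ 0.4  0.3 -1.7] gap 0.0112 gf 78.5
45 -80 171 xyz [-0.005, -0.005, 0.012] twist [-0.001, 0.006, -0.001]
```

View pics/c1.png

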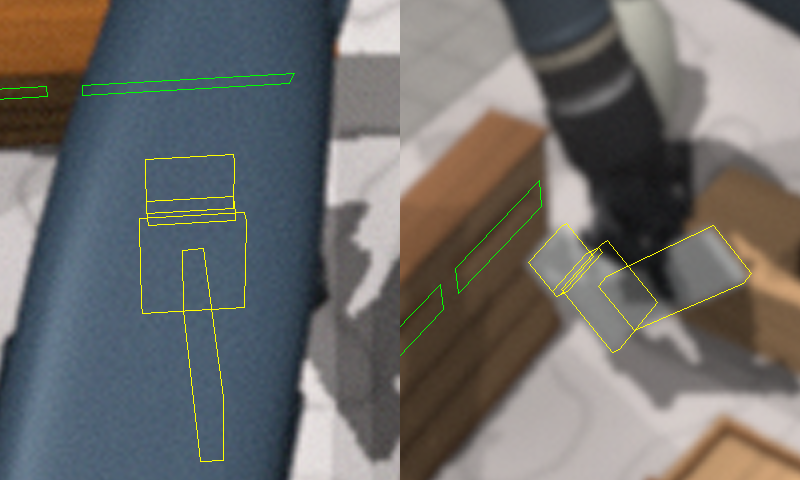

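The outline matches the real bracket within about a pixel, and the lip at (555,255) faces the right bay. Now I insert it step by step.

Run:
```python
from chk import *
gl=[.0183,0,.0048]
way(gl,-.07,20,[(45,-50,171),(45,-36,171),(45,-24,171),(44,-18,175),(41,-15,177)])
```

```text
45 -50 171 xyz [-0.074, -0.005, -0.018] twist [-0.001, 0.006, -0.001] 
45 -36 171 xyz [-0.105, -0.005, -0.033] twist [-0.001, 0.006, -0.001] 
45 -24 171 xyz [-0.133, -0.005, -0.045] twist [-0.001, 0.006, -0.001] 
44 -18 175 xyz [-0.143, -0.005, -0.057] twist [-0.001, -0.005, -0.001] 
41 -15 177 xyz [-0.151, -0.005, -0.054] twist [-0.001, -0.038, -0.001]
```

```bash
python3 -m pendant '{"xyz":[[-0.04,-0.005,0],[-0.074,-0.005,-0.018],[-0.105,-0.005,-0.033],[-0.133,-0.005,-0.045],[-0.133,-0.005,-0.045],[-0.133,-0.005,-0.045]],"twist":[[-0.001,0.006,-0.001],[-0.001,0.006,-0.001],[-0.001,0.006,-0.001],[-0.001,0.006,-0.001],[-0.001,0.006,-0.001],[-0.001,0.006,-0.001]],"grip":[-1,-1,-1,-1,-1,-1]}' >/dev/null
python3 - <<'E'
from chk import *
state();gl=[.0183,0,.0048]
way(gl,-.07,20,[(45,-24,171),(44,-18,175),(41,-15,177),(38,-12,178),(35,-9,178),(32,-8,178),(29,-7,177)])
E
```

```text
t 8.55 grasp [ 0.5986 -0.0561  0.2016] q [-0.16  0.77  0.87  2.1  -0.1  -0.21] F [ 0.  -0.2 -2. ] gap 0.0111 gf 78.5
45 -24 171 xyz [0.002, 0.0, -0.005] twist [0.001, -0.002, 0.001] 
44 -18 175 xyz [-0.009, 0.0, -0.016] twist [0.001, -0.013, 0.001] 
41 -15 177 xyz [-0.017, 0.0, -0.013] twist [0.001, -0.047, 0.001] 
38 -12 178 xyz [-0.026, 0.0, -0.008] twist [0.001, -0.08, 0.001] 
35 -9 178 xyz [-0.037, 0.0, -0.001] twist [0.001, -0.113, 0.001] 
32 -8 178 xyz [-0.044, -0.0, 0.008] twist [0.001, -0.147, 0.0] 
29 -7 177 xyz [-0.053, -0.0, 0.019] twist [0.001, -0.18, 0.0]
```

No contact yet (baseline about -2 N in z from the bracket's weight). Continuing.

```bash
python3 -m pendant '{"xyz":[[-0.009,0,-0.016],[-0.009,0,-0.016],[-0.017,0,-0.013],[-0.026,0,-0.008],[-0.037,0,-0.001],[-0.037,0,-0.001],[-0.037,0,-0.001]],"twist":[[0.001,-0.013,0.001],[0.001,-0.013,0.001],[0.001,-0.047,0.001],[0.001,-0.08,0.001],[0.001,-0.113,0.001],[0.001,-0.113,0.001],[0.001,-0.113,0.001]],"grip":[-1,-1,-1,-1,-1,-1,-1]}' >/dev/null
python3 - <<'E'
from chk import *
state();gl=[.0183,0,.0048]
way(gl,-.07,20,[(35,-9,178),(32,-8,178),(26,-6,176),(20,-4,174),(14,-3,172),(8,-2,171)])
overlay(gl,20,'pics/c2.png')
E
```

```text
t 9.43 grasp [ 0.6093 -0.0553  0.1959] q [-0.17  0.58  0.61  1.87 -0.06 -0.24] F [-0.   0.  -2.7] gap 0.0111 gf 78.5
35 -9 178 xyz [0.001, 0.0, -0.002] twist [-0.0, -0.002, -0.0] 
32 -8 178 xyz [-0.005, 0.0, 0.008] twist [-0.0, -0.035, -0.0] 
26 -6 176 xyz [-0.019, 0.0, 0.032] twist [-0.0, -0.102, -0.0] 
20 -4 174 xyz [-0.035, 0.0, 0.056] twist [-0.0, -0.168, -0.0] 
14 -3 172 xyz [-0.051, 0.0, 0.079] twist [-0.0, -0.235, -0.0] 
8 -2 171 xyz [-0.068, 0.0, 0.098] twist [-0.0, -0.302, -0.0]
```

View pics/c2.png

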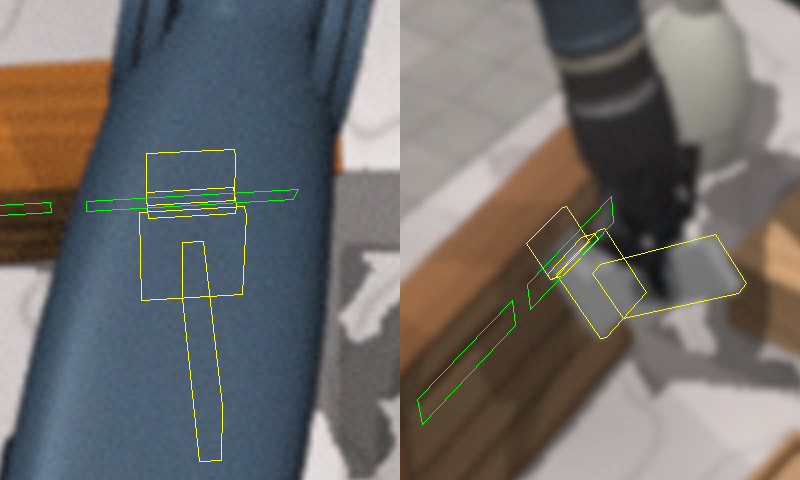

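The lip has gone in behind the slat at about (560,240), with no contact force. Next I swing it down.

```bash
python3 -m pendant '{"xyz":[[-0.005,0,0.008],[-0.019,0,0.032],[-0.035,0,0.056],[-0.051,0,0.079],[-0.068,0,0.098],[-0.068,0,0.098],[-0.068,0,0.098]],"twist":[[0,-0.035,0],[0,-0.102,0],[0,-0.168,0],[0,-0.235,0],[0,-0.302,0],[0,-0.302,0],[0,-0.302,0]],"grip":[-1,-1,-1,-1,-1,-1,-1]}' >/dev/null
python3 - <<'E'
from chk import *
state();gl=[.0183,0,.0048]
way(gl,-.07,20,[(8,-2,171),(5,-2,170),(2,-2,168),(0,-1,166),(-1,-.5,165)])
E
```

```text
t 10.4 grasp [ 0.6169 -0.0549  0.1517] q [-0.23  0.08 -0.08  1.21  0.06 -0.3 ] F [-0.2 -0.7 -1.4] gap 0.0111 gf 79.0
8 -2 171 xyz [0.001, 0.001, 0.001] twist [-0.001, -0.0, -0.0] 
5 -2 170 xyz [-0.001, 0.001, 0.014] twist [-0.001, -0.033, -0.0] 
2 -2 168 xyz [-0.004, 0.001, 0.03] twist [-0.001, -0.067, -0.0] 
0 -1 166 xyz [-0.008, 0.001, 0.042] twist [-0.001, -0.089, -0.0] 
-1 -0.5 165 xyz [-0.01, 0.001, 0.048] twist [-0.001, -0.1, -0.0]
```

```bash
python3 -m pendant '{"xyz":[[-0.001,0.001,0.014],[-0.004,0.001,0.03],[-0.008,0.001,0.042],[-0.008,0.001,0.042],[-0.008,0.001,0.042],[-0.01,0.001,0.048],[-0.01,0.001,0.048]],"twist":[[0,-0.033,0],[0,-0.067,0],[0,-0.089,0],[0,-0.089,0],[0,-0.089,0],[0,-0.1,0],[0,-0.1,0]],"grip":[-1,-1,-1,-1,-1,-1,-1]}' >/dev/null
python3 - <<'E'
from chk import *
state();gl=[.0183,0,.0048]
way(gl,-.07,20,[(0,0,165)])
overlay(gl,20,'pics/c3.png')
E
```

```text
t 11.28 grasp [ 0.6219 -0.0539  0.1321] q [-0.25 -0.05 -0.29  0.98  0.12 -0.31] F [-0.  -0.5 -2.1] gap 0.0112 gf 78.8
0 0 165 xyz [-0.001, -0.001, -0.005] twist [-0.0, 0.012, -0.0]
```

View pics/c3.png

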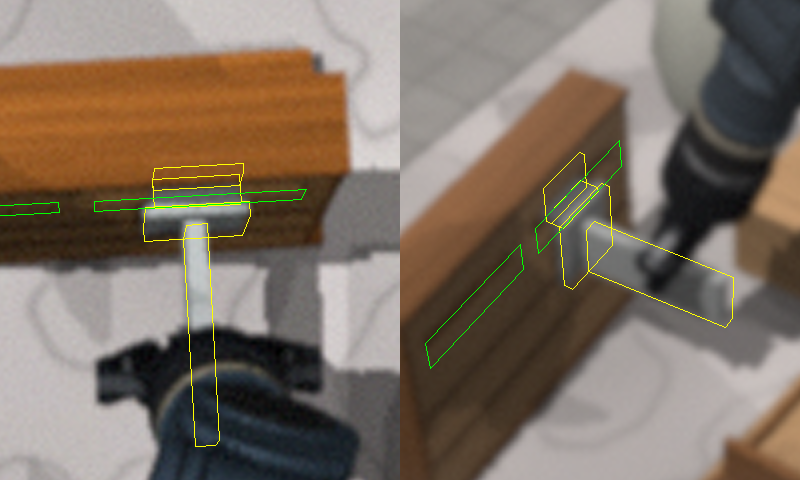

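The lip is in behind the slat and the plate is near the board at (585,240). I lower it until it makes contact.

Run:
```python
from chk import *
gl=[.0183,0,.0048]
way(gl,-.07,20,[(-1,0,162),(-1,1,160)])
```

```text
-1 0 162 xyz [0.001, -0.001, 0.006] twist [-0.0, 0.001, -0.0] 
-1 1 160 xyz [0.001, -0.001, 0.011] twist [-0.0, 0.001, -0.0]
```

```bash
python3 -m pendant '{"xyz":[[0.001,-0.001,0.006],[0.001,-0.001,0.006],[0.001,-0.001,0.006]],"twist":[[0,0,0],[0,0,0],[0,0,0]],"grip":[-1,-1,-1]}'
```

```text
t: 11.75
tool_pos: [0.6288, -0.0536, 0.114]
ee_rot: [0.183, -0.039, 0.982, 0.007]
force: [-8.4, 0.2, 4.9]
finger_gap: 0.0109
grasp_force: 80.3
```

Contact, so it is seated. Release and back out along the tool axis.

```bash
python3 -m pendant '{"xyz":[[0,0,0],[0,0,0],[0,0,0],[0,0,-0.05],[0,0,-0.15],[0,0,-0.3],[0,0,-0.4],[0,0,-0.4]],"twist":[[0,0,0],[0,0,0],[0,0,0],[0,0,0],[0,0,0],[0,0,0],[0,0,0],[0,0,0]],"grip":[0,0,0,0,0,0,0,0]}' >/dev/null
python3 - <<'E'
from fit import *
from to import state
import pickle
res=pickle.load(open('res.pkl','rb')); p=res['panel']; a=res['brA']
state()
t=optics.grab_frame('top'); s=optics.grab_frame('side')
c,sn=np.cos(p[2]),np.sin(p[2])
b=[p[0]-.095*c+.07*sn,p[1]-.095*sn-.07*c,p[2]]
O=[]
for f in(t,s):
    im=cv2.resize(f['color'],None,fx=4,fy=4,interpolation=cv2.INTER_CUBIC)
    for q,z in((b,.1035),(a,0)):
        for bx in M['bracket']:
            h=cv2.convexHull(np.round((proj(f,place(bx,q,z))+.5)*4).astype(np.int32)); cv2.polylines(im,[h],True,(0,255,255),1)
    m=proj(f,[.58,.02,.12])[0].astype(int)*4; O.append(im[m[1]-300:m[1]+300,m[0]-200:m[0]+200])
cv2.imwrite('pics/d1.png',np.hstack(O))
E
```

```text
t 12.75 grasp [ 0.5667 -0.0594  0.2852] q [-0.29 -0.21 -0.13  1.3   0.13 -0.35] F [ 1.3 -0.7  0. ] gap 0.043 gf 0.0
```

View pics/d1.png

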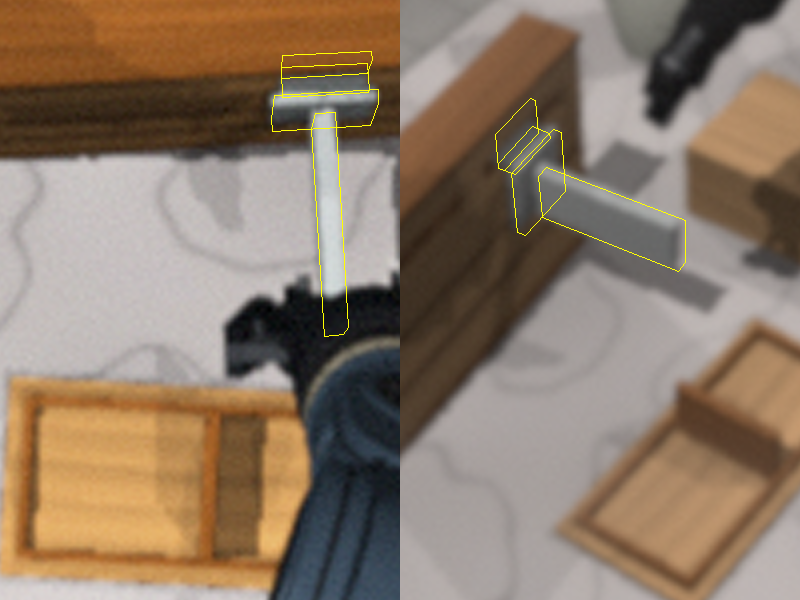

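The first bracket hangs on its predicted outline, square at (325,210) in the top crop. Next is bracket A.

```bash
python3 to.py .5 .36 .22 10.5 -20 .5255 .3587 .1 10.5 -20
```

```text
t 12.85 grasp [ 0.5652 -0.0589  0.2793] q [-0.29 -0.21 -0.14  1.3   0.13 -0.35] F [ 1.1 -0.5 -1.3] gap 0.0423 gf 0.0
 xyz [0.129, 1.059, 0.109] twist [-0.024, 0.012, -0.063] OVER
 xyz [0.179, 1.051, 0.411] twist [-0.024, 0.012, -0.063] OVER
```

```bash
python3 -m pendant '{"xyz":[[0.129,0.3,0.05],[0.129,0.6,0.109],[0.129,0.9,0.109],[0.129,1,0.109],[0.129,1,0.109],[0.129,1,0.109],[0.129,1,0.109],[0.129,1,0.109]],"twist":[[-0.024,0.012,-0.063],[-0.024,0.012,-0.063],[-0.024,0.012,-0.063],[-0.024,0.012,-0.063],[-0.024,0.012,-0.063],[-0.024,0.012,-0.063],[-0.024,0.012,-0.063],[-0.024,0.012,-0.063]],"grip":[0,0,0,0,0,0,0,0]}' >/dev/null
python3 to.py .5255 .3587 .09 10.5 -20 .5255 .3587 .03 10.5 -20
python3 - <<'E'
from fit import *
import pickle
a=pickle.load(open('res.pkl','rb'))['brA']; f=optics.grab_frame('side'); r=models.regions_of('bracket2_grip',f)
for x in r[:3]: print(x['conf'],np.round(x['extent']),(x['mask']*sil(f,'bracket',a)).sum(),x['mask'].sum())
E
```

```text
t 13.85 grasp [0.4996 0.3388 0.2155] q [ 0.54 -0.08 -0.14  1.19 -0.12  0.33] F [-0.1 -0.8 -0.5] gap 0.0426 gf 0.0
 xyz [0.037, 0.037, 0.32] twist [0.0, -0.004, 0.004] 
 xyz [0.087, 0.037, 0.461] twist [0.0, -0.004, 0.004] 
0.8 [172. 283. 234. 323.] 877.875 893
```

Bracket A hasn't moved, since the mask overlap is complete. I descend in two steps and then close.

```bash
python3 -m pendant '{"xyz":[[0.037,0.037,0.2],[0.037,0.037,0.32],[0.037,0.037,0.32],[0.087,0.037,0.461],[0.087,0.037,0.461],[0.087,0.037,0.461],[0.087,0.037,0.461]],"twist":[[0,-0.004,0.004],[0,-0.004,0.004],[0,-0.004,0.004],[0,-0.004,0.004],[0,-0.004,0.004],[0,-0.004,0.004],[0,-0.004,0.004]],"grip":[0,0,0,0,0,0,0]}' && python3 to.py .5255 .3587 .03 10.5 -20
```

```text
t: 14.82
tool_pos: [0.5383, 0.3598, 0.0224]
ee_rot: [0.179, -0.087, 0.98, 0.019]
force: [0.8, -0.2, 0.5]
finger_gap: 0.0426
grasp_force: 0.0
t 14.82 grasp [0.5318 0.3586 0.0399] q [ 0.55  0.09 -0.33  0.8  -0.12  0.35] F [ 0.8 -0.2  0.5] gap 0.0426 gf 0.0
 xyz [0.024, 0.003, 0.018] twist [0.002, 0.009, -0.004]
```

```bash
python3 -m pendant '{"xyz":[[0.024,0.003,0.018],[0.024,0.003,0.018],[0.024,0.003,0.018],[0.024,0.003,0.018],[0.024,0.003,0.018],[0.024,0.003,0.018]],"twist":[[0,0.009,-0.004],[0,0.009,-0.004],[0,0.009,-0.004],[0,0.009,-0.004],[0,0.009,-0.004],[0,0.009,-0.004]],"grip":[0,0,-1,-1,-1,-1]}' 80 >/dev/null
python3 - <<'E'
from ins import *
state(); pp,r=pose(); g=pp-robot.grip_depth*r.apply([0,0,1])
b=res['brA']; d=R.from_euler('z',-b[2]).apply(g-[b[0],b[1],.0225]); print(d)
gl=[d[0],0,d[2]]
show([g[0],g[1],.2],10.5,-20,'lift')
way(gl,.07,20,[(20,-120,200)])
E
```

```text
t 15.57 grasp [0.5224 0.3573 0.0248] q [ 0.55  0.1  -0.35  0.8  -0.12  0.35] F [-0.7 -0.1  1.1] gap 0.0116 gf 78.2
[ 0.01661585 -0.00082016  0.00230636]
lift xyz [-0.147, 0.0, -0.413] twist [0.001, -0.005, 0.001] 
20 -120 200 xyz [0.086, -0.675, -0.481] twist [0.012, 0.217, 0.066]
```

```bash
python3 -m pendant '{"xyz":[[-0.03,0,-0.1],[-0.08,0,-0.22],[-0.147,0,-0.413],[-0.147,0,-0.413],[0.04,-0.3,-0.48],[0.06,-0.675,-0.48],[0.086,-0.675,-0.48],[0.086,-0.675,-0.48]],"twist":[[0,0,0],[0,0,0],[0,0,0],[0,0,0],[0,0.217,0.066],[0,0.217,0.066],[0.012,0.217,0.066],[0.012,0.217,0.066]],"grip":[-1,-1,-1,-1,-1,-1,-1,-1]}' >/dev/null
python3 - <<'E'
from ins import *
state(); gl=[.0166,0,.0023]
way(gl,.07,20,[(45,-80,171)])
E
```

```text
t 16.57 grasp [0.4872 0.112  0.1945] q [ 0.09 -0.02 -0.08  1.51 -0.    0.01] F [ 1.1 -0.2 -2.2] gap 0.0111 gf 78.3
45 -80 171 xyz [-0.078, -0.091, -0.026] twist [-0.001, 0.276, 0.0]
```

```bash
python3 -m pendant '{"xyz":[[-0.078,-0.091,-0.026],[-0.078,-0.091,-0.026],[-0.078,-0.091,-0.026],[-0.078,-0.091,-0.026],[-0.078,-0.091,-0.026],[-0.078,-0.091,-0.026],[-0.078,-0.091,-0.026]],"twist":[[0,0.1,0],[0,0.2,0],[0,0.276,0],[0,0.276,0],[0,0.276,0],[0,0.276,0],[0,0.276,0]],"grip":[-1,-1,-1,-1,-1,-1,-1]}' >/dev/null
python3 - <<'E'
from chk import *
state(); gl=[.0166,0,.0023]
way(gl,.07,20,[(45,-50,171),(45,-36,171),(45,-24,171)])
overlay(gl,20,'pics/c4.png')
E
```

```text
t 17.45 grasp [0.5288 0.0811 0.2075] q [ 0.04  0.54  0.54  2.   -0.02 -0.04] F [-0.   0.5 -2.1] gap 0.011 gf 78.4
45 -50 171 xyz [-0.072, -0.006, -0.021] twist [-0.001, 0.005, 0.0] 
45 -36 171 xyz [-0.104, -0.006, -0.035] twist [-0.001, 0.005, 0.0] 
45 -24 171 xyz [-0.131, -0.006, -0.048] twist [-0.001, 0.005, 0.0]
```

View pics/c4.png

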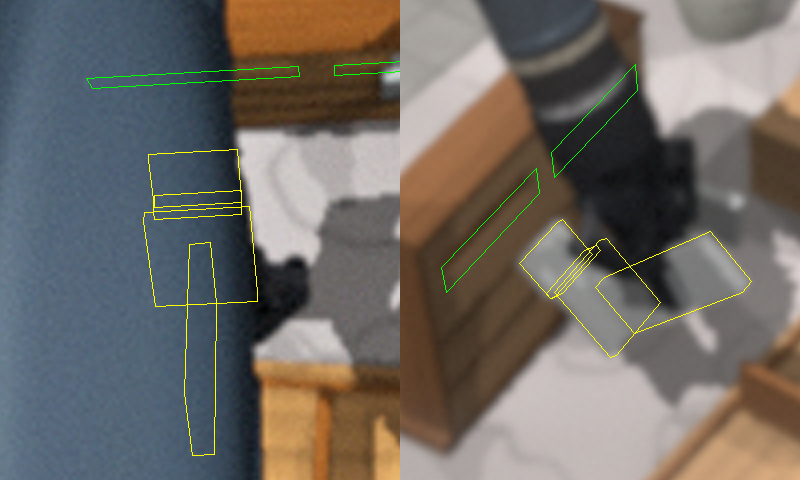

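The outline agrees again, with the lip at (545,255). Inserting.

```bash
python3 -m pendant '{"xyz":[[-0.04,-0.006,0],[-0.072,-0.006,-0.021],[-0.104,-0.006,-0.035],[-0.131,-0.006,-0.048],[-0.131,-0.006,-0.048],[-0.131,-0.006,-0.048]],"twist":[[-0.001,0.005,0],[-0.001,0.005,0],[-0.001,0.005,0],[-0.001,0.005,0],[-0.001,0.005,0],[-0.001,0.005,0]],"grip":[-1,-1,-1,-1,-1,-1]}' >/dev/null
python3 - <<'E'
from ins import *
state();gl=[.0166,0,.0023]
way(gl,.07,20,[(45,-24,171),(44,-18,175),(41,-15,177),(38,-12,178),(35,-9,178)])
E
```

```text
t 18.3 grasp [0.5844 0.0829 0.2007] q [ 0.04  0.74  0.82  2.09 -0.02 -0.04] F [-0.1  0.3 -2.1] gap 0.0112 gf 78.4
45 -24 171 xyz [0.001, 0.001, -0.005] twist [0.0, -0.003, 0.0] 
44 -18 175 xyz [-0.009, 0.001, -0.017] twist [0.0, -0.014, 0.0] 
41 -15 177 xyz [-0.017, 0.001, -0.014] twist [0.0, -0.048, 0.0] 
38 -12 178 xyz [-0.027, 0.001, -0.009] twist [0.0, -0.081, 0.0] 
35 -9 178 xyz [-0.039, 0.001, -0.001] twist [0.0, -0.114, 0.0]
```

```bash
python3 -m pendant '{"xyz":[[-0.009,0.001,-0.017],[-0.009,0.001,-0.017],[-0.017,0.001,-0.014],[-0.027,0.001,-0.009],[-0.039,0.001,-0.001],[-0.039,0.001,-0.001],[-0.039,0.001,-0.001]],"twist":[[0,-0.014,0],[0,-0.014,0],[0,-0.048,0],[0,-0.081,0],[0,-0.114,0],[0,-0.114,0],[0,-0.114,0]],"grip":[-1,-1,-1,-1,-1,-1,-1]}' >/dev/null
python3 - <<'E'
from ins import *
state();gl=[.0166,0,.0023]
way(gl,.07,20,[(32,-8,178),(26,-6,176),(20,-4,174),(14,-3,172),(8,-2,171)])
E
```

```text
t 19.18 grasp [0.5957 0.0841 0.1955] q [ 0.03  0.55  0.57  1.86 -0.01 -0.04] F [-0.5  0.2 -3.1] gap 0.0111 gf 78.4
32 -8 178 xyz [-0.005, -0.0, 0.01] twist [0.0, -0.034, -0.0] 
26 -6 176 xyz [-0.019, -0.0, 0.035] twist [0.0, -0.101, -0.0] 
20 -4 174 xyz [-0.036, -0.0, 0.059] twist [0.0, -0.167, -0.0] 
14 -3 172 xyz [-0.052, -0.0, 0.082] twist [0.0, -0.234, -0.0] 
8 -2 171 xyz [-0.07, -0.0, 0.102] twist [0.0, -0.301, -0.0]
```

```bash
python3 -m pendant '{"xyz":[[-0.005,0,0.01],[-0.019,0,0.035],[-0.036,0,0.059],[-0.052,0,0.082],[-0.07,0,0.102],[-0.07,0,0.102],[-0.07,0,0.102]],"twist":[[0,-0.034,0],[0,-0.101,0],[0,-0.167,0],[0,-0.234,0],[0,-0.301,0],[0,-0.301,0],[0,-0.301,0]],"grip":[-1,-1,-1,-1,-1,-1,-1]}' >/dev/null
python3 - <<'E'
from ins import *
state();gl=[.0166,0,.0023]
way(gl,.07,20,[(5,-2,170),(2,-2,168),(0,-1,166),(-1,-.5,165),(-1,0,162)])
E
```

```text
t 20.05 grasp [0.6035 0.0847 0.1492] q [ 0.02  0.05 -0.12  1.2   0.01 -0.05] F [ 1.  -0.9 -1.1] gap 0.0111 gf 78.4
5 -2 170 xyz [-0.002, -0.0, 0.014] twist [0.0, -0.034, -0.0] 
2 -2 168 xyz [-0.005, -0.0, 0.03] twist [0.0, -0.067, -0.0] 
0 -1 166 xyz [-0.01, -0.0, 0.042] twist [0.0, -0.089, -0.0] 
-1 -0.5 165 xyz [-0.012, -0.0, 0.048] twist [0.0, -0.101, -0.0] 
-1 0 162 xyz [-0.011, -0.0, 0.056] twist [0.0, -0.101, -0.0]
```

```bash
python3 -m pendant '{"xyz":[[-0.002,0,0.014],[-0.005,0,0.03],[-0.01,0,0.042],[-0.01,0,0.042],[-0.012,0,0.048],[-0.012,0,0.048],[-0.011,0,0.054],[-0.011,0,0.054]],"twist":[[0,-0.034,0],[0,-0.067,0],[0,-0.089,0],[0,-0.089,0],[0,-0.1,0],[0,-0.1,0],[0,-0.1,0],[0,-0.1,0]],"grip":[-1,-1,-1,-1,-1,-1,-1,-1]}'; python3 to.py
```

```text
t: 21.05
tool_pos: [0.6167, 0.0858, 0.1117]
ee_rot: [0.183, -0.039, 0.982, 0.007]
force: [-5.2, -0.1, 2.7]
finger_gap: 0.0115
grasp_force: 79.6
t 21.05 grasp [0.6099 0.0853 0.1292] q [ 0.02 -0.08 -0.32  0.96  0.02 -0.05] F [-5.2 -0.1  2.7] gap 0.0115 gf 79.6
```

```bash
python3 -m pendant '{"xyz":[[0,0,0],[0,0,0],[0,0,0],[0,0,-0.05],[0,0,-0.15],[0,0,-0.3],[0,0,-0.5],[0,0,-0.6]],"twist":[[0,0,0],[0,0,0],[0,0,0],[0,0,0],[0,0,0],[0,0,0],[0,0,0],[0,0,0]],"grip":[0,0,0,0,0,0,0,0]}' >/dev/null
python3 - <<'E'
from fit import *
from to import state,show
import pickle
res=pickle.load(open('res.pkl','rb')); p=res['panel']; tr=res['tray']
state(); show([tr[0],tr[1],.15],np.degrees(tr[2]),0,'tray above'); show([tr[0],tr[1],.037],np.degrees(tr[2]),0,'tray')
t=optics.grab_frame('top'); s=optics.grab_frame('side')
c,sn=np.cos(p[2]),np.sin(p[2])
O=[]
for f in(t,s):
    im=cv2.resize(f['color'],None,fx=3,fy=3,interpolation=cv2.INTER_CUBIC)
    for q,z,k in [([p[0]-.095*c-y*sn,p[1]-.095*sn+y*c,p[2]],.1035,'bracket') for y in(.07,-.07)]+[(tr,0,'tray')]:
        for bx in M[k]:
            h=cv2.convexHull(np.round((proj(f,place(bx,q,z))+.5)*3).astype(np.int32)); cv2.polylines(im,[h],True,(0,255,255),1)
    m=proj(f,[.55,.02,.1])[0].astype(int)*3; O.append(im[m[1]-250:m[1]+250,m[0]-200:m[0]+200])
cv2.imwrite('pics/d2.png',np.hstack(O))
E
```

```text
t 22.05 grasp [0.523  0.0783 0.3542] q [ 0.01 -0.28 -0.05  1.44  0.03 -0.07] F [0.  0.1 0.6] gap 0.0428 gf 0.0
tray above xyz [0.332, -0.154, 0.422] twist [0.013, 0.235, 0.068] 
tray xyz [0.434, -0.154, 0.686] twist [0.013, 0.235, 0.068]
```

View pics/d2.png

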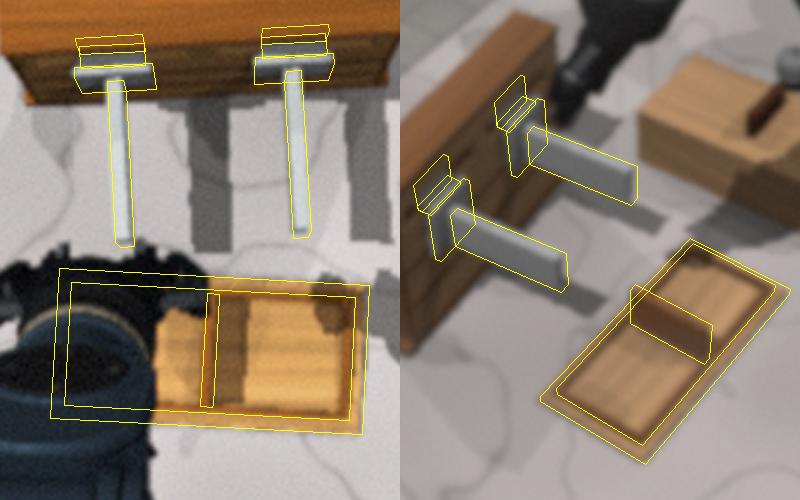

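Both brackets hang square and level, at (118,150) and (293,145), and the tray hasn't moved. Next I fetch the tray by its rib.

```bash
python3 -m pendant '{"xyz":[[0.2,-0.1,0.1],[0.332,-0.154,0.2],[0.332,-0.154,0.422],[0.332,-0.154,0.422],[0.332,-0.154,0.422],[0.332,-0.154,0.422]],"twist":[[0.013,0.235,0.068],[0.013,0.235,0.068],[0.013,0.235,0.068],[0.013,0.235,0.068],[0.013,0.235,0.068],[0.013,0.235,0.068]],"grip":[0,0,0,0,0,0]}' >/dev/null; python3 to.py .472 .0125 .037 -1.72 0
```

```text
t 22.9 grasp [0.4731 0.0127 0.1496] q [-0.12 -0.09 -0.23  1.42  0.   -0.09] F [-0.2  0.6  0.9] gap 0.0431 gf 0.0
 xyz [0.003, -0.001, 0.281] twist [-0.0, 0.0, 0.0]
```

```bash
python3 -m pendant '{"xyz":[[0.003,-0.001,0.14],[0.003,-0.001,0.23],[0.003,-0.001,0.281],[0.003,-0.001,0.281],[0.003,-0.001,0.281],[0.003,-0.001,0.281],[0.003,-0.001,0.281],[0.003,-0.001,0.281]],"twist":[[0,0,0],[0,0,0],[0,0,0],[0,0,0],[0,0,0],[0,0,0],[0,0,0],[0,0,0]],"grip":[0,0,0,0,-1,-1,-1,-1]}' 90
python3 - <<'E'
from ins import *
state(); T=lambda x,z: np.array([p[0],p[1],z])+pan.apply([x,0,0])
g=pose()[0]-[0,0,-robot.grip_depth]; dx=g[0]-res['tray'][0]; print('grasp off tray',g[0]-.472,g[1]-.0125,g[2]-.035)
a=np.degrees(p[2]); k=g[2]-.035
for x,z in((-.2,.26),(-.077,.25),(-.077,.20),(-.077,.181)):
    q=T(x+dx,z+k); show(q,a,0,f'{x} {z} {q.round(3)}')
E
```

```text
t: 23.9
tool_pos: [0.4734, 0.0123, 0.0197]
ee_rot: [0.002, 0.015, 1.0, 0.0]
force: [0.6, -0.2, 7.2]
finger_gap: 0.0088
grasp_force: 88.6
t 23.9 grasp [0.4733 0.0123 0.0384] q [-0.12 -0.03 -0.4   1.19  0.   -0.09] F [ 0.6 -0.2  7.2] gap 0.0088 gf 88.6
grasp off tray 0.0013574460840257152 -0.00016640346034638674 0.003421236761959448
-0.2 0.26 [0.495 0.006 0.263] xyz [-0.056, -0.014, -0.562] twist [0.0, 0.003, -0.069] 
-0.077 0.25 [0.617 0.016 0.253] xyz [-0.362, 0.019, -0.536] twist [0.0, 0.003, -0.069] 
-0.077 0.2 [0.617 0.016 0.203] xyz [-0.361, 0.019, -0.411] twist [0.0, 0.003, -0.069] 
-0.077 0.181 [0.617 0.016 0.184] xyz [-0.361, 0.019, -0.364] twist [0.0, 0.003, -0.069]
```

```bash
python3 -m pendant '{"xyz":[[0,0,-0.1],[-0.02,-0.005,-0.25],[-0.04,-0.01,-0.4],[-0.056,-0.014,-0.562],[-0.1,-0.014,-0.562],[-0.15,0,-0.562],[-0.2,0,-0.562],[-0.2,0,-0.562]],"twist":[[0,0,0],[0,0,-0.03],[0,0.003,-0.069],[0,0.003,-0.069],[0,0.003,-0.069],[0,0.003,-0.069],[0,0.003,-0.069],[0,0.003,-0.069]],"grip":[-1,-1,-1,-1,-1,-1,-1,-1]}'
python3 - <<'E'
from ins import *
state(); a=np.degrees(p[2])
for x,z in((-.077,.25),(-.077,.205),(-.077,.187)):
    q=np.array([p[0],p[1],z+.0034])+pan.apply([x+.0014,0,0]); show(q,a,0,f'{x} {z} {q.round(3)}')
E
```

```text
t: 24.9
tool_pos: [0.5515, 0.0098, 0.2404]
ee_rot: [-0.004, -0.039, 0.999, 0.0]
force: [-0.3, 0.9, -2.1]
finger_gap: 0.0088
grasp_force: 87.7
t 24.9 grasp [0.5516 0.0098 0.2591] q [-0.1   0.13  0.2   1.65 -0.   -0.18] F [-0.3  0.9 -2.1] gap 0.0088 gf 87.7
-0.077 0.25 [0.617 0.016 0.253] xyz [-0.166, 0.001, 0.013] twist [0.0, -0.005, -0.0] 
-0.077 0.205 [0.617 0.016 0.208] xyz [-0.167, 0.001, 0.126] twist [0.0, -0.005, -0.0] 
-0.077 0.187 [0.617 0.016 0.19 ] xyz [-0.167, 0.001, 0.171] twist [0.0, -0.005, -0.0]
```

```bash
python3 -m pendant '{"xyz":[[-0.08,0.001,0.013],[-0.14,0.001,0.013],[-0.167,0.001,0.05],[-0.167,0.001,0.126],[-0.167,0.001,0.15],[-0.167,0.001,0.171],[-0.167,0.001,0.171],[-0.167,0.001,0.171]],"twist":[[0,-0.005,0],[0,-0.005,0],[0,-0.005,0],[0,-0.005,0],[0,-0.005,0],[0,-0.005,0],[0,-0.005,0],[0,-0.005,0]],"grip":[-1,-1,-1,-1,-1,-1,-1,-1]}'
python3 - <<'E'
from ins import *
state(); a=np.degrees(p[2])
for x,z in((-.077,.183),(-.077,.181)):
    q=np.array([p[0],p[1],z+.0034])+pan.apply([x+.0014,0,0]); show(q,a,0,f'{x} {z} {q.round(3)}')
E
```

```text
t: 25.9
tool_pos: [0.6175, 0.0155, 0.1736]
ee_rot: [0.002, -0.039, 0.999, 0.0]
force: [-1.4, 0.6, -3.3]
finger_gap: 0.0088
grasp_force: 87.8
t 25.9 grasp [0.6175 0.0155 0.1923] q [-0.08  0.28  0.25  1.53  0.   -0.16] F [-1.4  0.6 -3.3] gap 0.0088 gf 87.8
-0.077 0.183 [0.617 0.016 0.186] xyz [0.0, 0.0, 0.015] twist [0.0, 0.002, 0.0] 
-0.077 0.181 [0.617 0.016 0.184] xyz [0.0, 0.0, 0.02] twist [0.0, 0.002, 0.0]
```

```bash
python3 -m pendant '{"xyz":[[0,0,0.008],[0,0,0.015],[0,0,0.02],[0,0,0.02]],"twist":[[0,0,0],[0,0,0],[0,0,0],[0,0,0]],"grip":[-1,-1,-1,-1]}'
```

```text
t: 26.4
tool_pos: [0.6176, 0.0155, 0.1703]
ee_rot: [0.003, -0.039, 0.999, -0.0]
force: [-8.2, -0.7, 13.4]
finger_gap: 0.0086
grasp_force: 90.2
```

```bash
python3 -m pendant '{"xyz":[[0,0,-0.005],[0,0,-0.005],[0,0,-0.005],[0,0,-0.005],[0,0,-0.1],[0,0,-0.25],[0,0,-0.35],[0,0,-0.35]],"twist":[[0,0,0],[0,0,0],[0,0,0],[0,0,0],[0,0,0],[0,0,0],[0,0,0],[0,0,0]],"grip":[-1,0,0,0,0,0,0,0]}'
cat > look.py <<'E'
from fit import *
from to import state,show
import pickle
res=pickle.load(open('res.pkl','rb')); p=res['panel']
P=np.array([p[0],p[1]]); c,sn=np.cos(p[2]),np.sin(p[2])
E
python3 - <<'E'
from look import *
state()
t=optics.grab_frame('top'); s=optics.grab_frame('side')
q0=[p[0]-.077*c,p[1]-.077*sn,p[2]]
for f in (t,s):
  r=models.regions_of('tray_mid',f)
  for x in r[:1]:
    print(x['conf'],np.round(x['extent']),fitmask('tray',[(f,x['mask'].astype(np.float32))],q0,.150),q0)
for n,q,p0 in(('bell','bike_bell_mid',res['bell']),('tin','coin_tin_mid',res['tin']),('cover','cover_grip',res['cover'])):
  for f in(t,s):
    for x in models.regions_of(q,f)[:1]: print(n,x['conf'],np.round(x['extent']),fitmask(n,[(f,x['mask'].astype(np.float32))],p0))
cv2.imwrite('pics/e1.png',cv2.resize(s['color'][110:360,160:420],None,fx=2.3,fy=2.3,interpolation=cv2.INTER_CUBIC))
E
```

```text
t: 27.4
tool_pos: [0.6187, 0.0154, 0.3091]
ee_rot: [0.005, -0.039, 0.999, -0.0]
force: [0.2, 0.4, 0.1]
finger_gap: 0.0427
grasp_force: 0.0
t 27.4 grasp [0.6185 0.0154 0.3278] q [-0.08  0.34  0.59  1.81  0.   -0.16] F [0.2 0.4 0.1] gap 0.0427 gf 0.0
0.56 [219. 149. 343. 205.] (array([0.61723157, 0.01645293, 0.07635787]), np.float64(0.6910598278045654)) [np.float64(0.6160902864605521), np.float64(0.015495947099002837), np.float64(0.07885188110348336)]
0.71 [217. 161. 299. 230.] (array([0.61557211, 0.01674653, 0.08698974]), np.float64(0.033590614795684814)) [np.float64(0.6160902864605521), np.float64(0.015495947099002837), np.float64(0.07885188110348336)]
bell 0.77 [444. 198. 461. 213.] (array([ 0.57064871, -0.42956363,  0.19908529]), np.float64(0.061610400676727295))
bell 0.5 [335. 144. 347. 158.] (array([ 0.57207439, -0.43393128,  0.09475317]), np.float64(0.08285385370254517))
tin 0.56 [145. 275. 169. 296.] (array([0.35545135, 0.32483796, 0.02061707]), np.float64(0.0767013430595398))
tin 0.8 [263. 320. 282. 350.] (array([0.35537774, 0.324634  , 0.07346984]), np.float64(0.101776123046875))
cover 0.93 [365. 166. 420. 276.] (array([ 0.52419125, -0.2660331 ,  1.57393351]), np.float64(0.01680523157119751))
cover 0.86 [286. 148. 371. 215.] (array([ 0.52437496, -0.26709278,  1.56277482]), np.float64(0.0508081316947937))
```

View pics/e1.png

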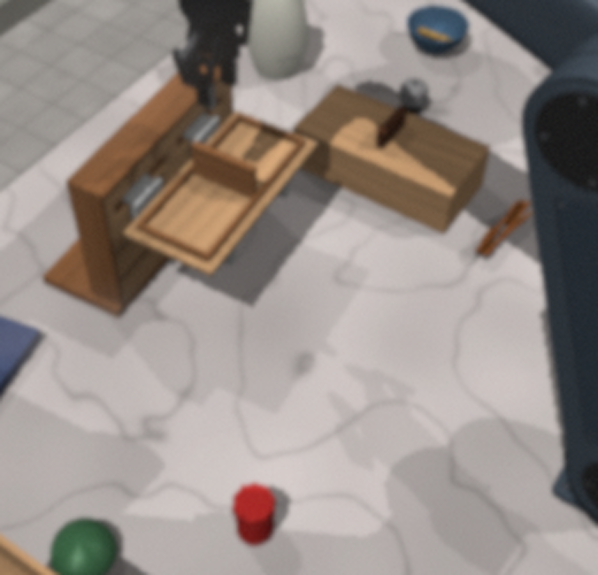

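The tray sits level across both brackets, at (220,190). Next is the coin tin.

```bash
python3 to.py .45 .25 .26 4.5 0 .3553 .3247 .15 4.5 0 .3553 .3247 .032 4.5 0
```

```text
t 27.9 grasp [0.6166 0.0155 0.3221] q [-0.08  0.34  0.58  1.81  0.   -0.16] F [-0.3 -0.6 -0.5] gap 0.0427 gf 0.0
 xyz [0.369, 0.617, 0.156] twist [0.001, -0.0, 0.0] 
 xyz [0.59, 0.822, 0.431] twist [0.001, -0.0, 0.0] 
 xyz [0.59, 0.821, 0.726] twist [0.001, -0.0, 0.0]
```

```bash
python3 -m pendant '{"xyz":[[0.12,0.1,0],[0.25,0.25,0.05],[0.369,0.45,0.1],[0.45,0.617,0.156],[0.59,0.822,0.25],[0.59,0.822,0.431],[0.59,0.822,0.431],[0.59,0.822,0.431]],"twist":[[0,0,0],[0,0,0],[0,0,0],[0,0,0],[0,0,0],[0,0,0],[0,0,0],[0,0,0]],"grip":[0,0,0.8,0.8,0.8,0.8,0.8,0.8]}' >/dev/null; python3 to.py .3553 .3247 .032 4.5 0
```

```text
t 28.9 grasp [0.3527 0.325  0.1472] q [ 0.6  -0.06 -0.22  1.42  0.    0.52] F [-0.1 -0.3  0.7] gap 0.0766 gf 0.0
 xyz [-0.008, -0.001, 0.288] twist [-0.001, -0.002, 0.002]
```

```bash
python3 -m pendant '{"xyz":[[-0.008,-0.001,0.14],[-0.008,-0.001,0.24],[-0.008,-0.001,0.288],[-0.008,-0.001,0.288],[-0.008,-0.001,0.288],[-0.008,-0.001,0.288],[-0.008,-0.001,0.288],[-0.008,-0.001,0.288]],"twist":[[0,0,0],[0,0,0],[0,0,0],[0,0,0],[0,0,0],[0,0,0],[0,0,0],[0,0,0]],"grip":[0.8,0.8,0.8,0.8,-1,-1,-1,-1]}' 40
python3 - <<'E'
from look import *
state()
L=lambda x,y:[.6156-y*np.sin(.083)+x,.0165+y*np.cos(.083)]
a=L(0,.062); print(a)
show([.3553,.3247,.15],4.5,0,'lift');show([a[0]-.12,a[1]+.05,.27],4.5,0,'mid');show([*a,.25],4.5,0,'over')
E
```

```text
t: 29.9
tool_pos: [0.361, 0.3256, 0.0189]
ee_rot: [0.002, -0.039, 0.999, 0.001]
force: [-0.1, -1.3, 5.6]
finger_gap: 0.0451
grasp_force: 40.5
t 29.9 grasp [0.3609 0.3255 0.0376] q [ 0.6   0.01 -0.37  1.19 -0.    0.52] F [-0.1 -1.3  5.6] gap 0.0451 gf 40.5
[np.float64(0.6104599064308295), np.float64(0.07828656357251285)]
lift xyz [0.013, -0.0, -0.281] twist [0.001, 0.003, 0.0] 
mid xyz [-0.287, -0.516, -0.581] twist [0.001, 0.003, 0.0] 
over xyz [-0.576, -0.664, -0.53] twist [0.001, 0.003, 0.0]
```

```bash
python3 -m pendant '{"xyz":[[0.013,0,-0.15],[0,0,-0.281],[-0.1,-0.2,-0.42],[-0.2,-0.35,-0.58],[-0.287,-0.516,-0.581],[-0.42,-0.6,-0.57],[-0.576,-0.664,-0.56],[-0.576,-0.664,-0.54]],"twist":[[0,0,0],[0,0,0],[0,0,0],[0,0,0],[0,0,0],[0,0,0],[0,0,0],[0,0,0]],"grip":[-1,-1,-1,-1,-1,-1,-1,-1]}'; python3 to.py .6105 .0783 .25 4.5 0 .6105 .0783 .21 4.5 0 .6105 .0783 .197 4.5 0
```

```text
t: 30.9
tool_pos: [0.6016, 0.0827, 0.2346]
ee_rot: [0.002, -0.039, 0.999, 0.001]
force: [0.4, 0.4, 0.1]
finger_gap: 0.0448
grasp_force: 41.3
t 30.9 grasp [0.6015 0.0827 0.2533] q [ 0.03  0.26  0.35  1.65  0.   -0.05] F [0.4 0.4 0.1] gap 0.0448 gf 41.3
 xyz [-0.021, -0.013, 0.008] twist [0.001, 0.002, -0.0] 
 xyz [-0.021, -0.013, 0.108] twist [0.001, 0.002, -0.0] 
 xyz [-0.021, -0.013, 0.141] twist [0.001, 0.002, -0.0]
```

```bash
python3 -m pendant '{"xyz":[[-0.021,-0.013,0.008],[-0.021,-0.013,0.06],[-0.021,-0.013,0.108],[-0.021,-0.013,0.125],[-0.021,-0.013,0.135],[-0.021,-0.013,0.135],[-0.021,-0.013,0.135]],"twist":[[0,0,0],[0,0,0],[0,0,0],[0,0,0],[0,0,0],[0,0,0],[0,0,0]],"grip":[-1,-1,-1,-1,-1,-1,-1]}'; python3 to.py .6105 .0783 .197 4.5 0  .6105 .0783 .193 4.5 0
```

```text
t: 31.78
tool_pos: [0.6088, 0.0797, 0.1804]
ee_rot: [0.001, -0.04, 0.999, 0.0]
force: [0.3, 0.0, -0.8]
finger_gap: 0.0447
grasp_force: 41.3
t 31.77 grasp [0.6088 0.0797 0.1991] q [ 0.02  0.27  0.25  1.55  0.   -0.06] F [ 0.3  0.  -0.8] gap 0.0447 gf 41.3
 xyz [-0.004, -0.004, 0.005] twist [0.0, 0.002, 0.0] 
 xyz [-0.004, -0.004, 0.015] twist [0.0, 0.002, 0.0]
```

```bash
python3 -m pendant '{"xyz":[[-0.004,-0.004,0.006],[-0.004,-0.004,0.012],[-0.004,-0.004,0.012]],"twist":[[0,0,0],[0,0,0],[0,0,0]],"grip":[-1,-1,-1]}'
```

```text
t: 32.15
tool_pos: [0.6107, 0.0778, 0.1763]
ee_rot: [0.002, -0.039, 0.999, 0.0]
force: [-1.7, -1.0, 5.9]
finger_gap: 0.0451
grasp_force: 41.5
```

```bash
python3 -m pendant '{"xyz":[[0,0,-0.003],[0,0,-0.003],[0,0,-0.003],[0,0,-0.06],[0,0,-0.15],[0,0,-0.3],[0,0,-0.35],[0,0,-0.35]],"twist":[[0,0,0],[0,0,0],[0,0,0],[0,0,0],[0,0,0],[0,0,0],[0,0,0],[0,0,0]],"grip":[0.4,0.4,0.4,0.4,0.4,0.4,0.4,0.4]}' >/dev/null
python3 - <<'E'
from look import *
state()
for k,q in(('bell','bike_bell_mid'),('tin','coin_tin_mid'),('tape','tape_measure_mid'),('padlock','padlock_mid')):
  for n in('top','side'):
    f=optics.grab_frame(n)
    for x in models.regions_of(q,f)[:1]:
      e=x['extent']; print(k,n,round(x['conf'],2),np.round(e), fitmask(k,[(f,x['mask'].astype(np.float32))],[.611,.078,0] if k=='tin' else res['bell'],.156 if k=='tin' else 0) if k in M else '')
show([.571,-.4296,.28],4.5,0)
E
```

```text
t 33.15 grasp [0.611  0.078  0.3356] q [ 0.02  0.34  0.61  1.83  0.   -0.06] F [ 0.6 -0.4 -0.4] gap 0.0601 gf 0.0
bell top 0.66 [443. 196. 463. 214.] (array([ 0.57106245, -0.4286825 ,  0.08403238]), np.float64(0.05823862552642822))
bell side 0.72 [335. 142. 345. 159.] (array([ 0.57402074, -0.43504121,  0.13818361]), np.float64(0.18863362073898315))
tin side 0.54 [241. 184. 256. 210.] (array([0.60413157, 0.07435887, 0.14121329]), np.float64(0.1420661211013794))
 xyz [0.197, -1.257, 0.132] twist [0.0, 0.001, 0.0] OVER
```

The tin is in the tray. Now the bell.

```bash
python3 -m pendant '{"xyz":[[0.05,-0.1,0],[0.1,-0.25,0],[0.15,-0.4,0],[0.197,-0.55,0.05],[0.197,-0.7,0.1],[0.197,-0.85,0.132],[0.197,-1,0.132],[0.197,-1,0.132]],"twist":[[0,0,0],[0,0,0],[0,0,0],[0,0,0],[0,0,0],[0,0,0],[0,0,0],[0,0,0]],"grip":[0.4,0.4,0.4,0.8,0.8,0.8,0.8,0.8]}' >/dev/null; python3 to.py .571 -.4295 .13 4.5 0 .571 -.4295 .03 4.5 0
```

```text
t 34.95 grasp [ 0.5619 -0.3315  0.2767] q [-0.64  0.42  0.59  1.74 -0.   -0.71] F [0.7 0.6 0.3] gap 0.0771 gf 0.0
 xyz [-0.006, -0.247, 0.366] twist [0.001, -0.002, -0.004] 
 xyz [-0.006, -0.247, 0.616] twist [0.001, -0.002, -0.004]
```

```bash
python3 -m pendant '{"xyz":[[-0.006,-0.13,0.05],[-0.006,-0.247,0.1],[-0.006,-0.247,0.2],[-0.006,-0.247,0.3],[-0.006,-0.247,0.366],[-0.006,-0.247,0.366],[-0.006,-0.247,0.366]],"twist":[[0,0,0],[0,0,0],[0,0,0],[0,0,0],[0,0,0],[0,0,0],[0,0,0]],"grip":[0.8,0.8,0.8,0.8,0.8,0.8,0.8]}' >/dev/null
python3 - <<'E'
from look import *
state()
for n in('top','side'):
    f=optics.grab_frame(n)
    for x in models.regions_of('bike_bell_mid',f)[:1]: print(n,round(x['conf'],2),fitmask('bell',[(f,x['mask'].astype(np.float32))],res['bell'])[0])
show([.571,-.4295,.03],4.5,0)
E
```

```text
t 35.83 grasp [ 0.5741 -0.425   0.1357] q [-0.73  0.56  0.5   1.51  0.   -0.81] F [0.9 0.9 1.2] gap 0.0772 gf 0.0
top 0.57 [ 0.56220628 -0.42521885  0.13389683]
side 0.49 [ 0.57094403 -0.43126584  0.07022627]
 xyz [0.01, -0.008, 0.266] twist [-0.001, 0.002, 0.0]
```

```bash
python3 -m pendant '{"xyz":[[0.01,-0.008,0.13],[0.01,-0.008,0.22],[0.01,-0.008,0.274],[0.01,-0.008,0.274],[0.01,-0.008,0.274],[0.01,-0.008,0.274],[0.01,-0.008,0.274],[0.01,-0.008,0.274]],"twist":[[0,0,0],[0,0,0],[0,0,0],[0,0,0],[0,0,0],[0,0,0],[0,0,0],[0,0,0]],"grip":[0.8,0.8,0.8,0.8,-1,-1,-1,-1]}' 50
python3 - <<'E'
from to import *
state(); pp=pose()[0]
show([.571,-.4295,.28],4.5,0,'lift'); show([.571,-.25,.28],4.5,0,'mid')
E
```

```text
t: 37.02
tool_pos: [0.5713, -0.4299, 0.0084]
ee_rot: [0.002, -0.039, 0.999, -0.001]
force: [-0.9, -0.9, 6.2]
finger_gap: 0.0445
grasp_force: 51.5
t 37.02 grasp [ 0.5712 -0.4299  0.0271] q [-0.74  0.59  0.33  1.3   0.   -0.82] F [-0.9 -0.9  6.2] gap 0.0445 gf 51.5
lift xyz [-0.002, -0.001, -0.632] twist [-0.002, 0.003, 0.0] 
mid xyz [-0.038, 0.447, -0.633] twist [-0.002, 0.003, 0.0]
```

```bash
python3 -m pendant '{"xyz":[[0,0,-0.1],[0,0,-0.25],[0,0,-0.4],[0,0.05,-0.55],[-0.01,0.15,-0.632],[-0.02,0.3,-0.632],[-0.038,0.447,-0.633],[-0.038,0.447,-0.633]],"twist":[[0,0,0],[0,0,0],[0,0,0],[0,0,0],[0,0,0],[0,0,0],[0,0,0],[0,0,0]],"grip":[-1,-1,-1,-1,-1,-1,-1,-1]}'; python3 to.py .6207 -.0453 .25 4.5 0
```

```text
t: 38.02
tool_pos: [0.5705, -0.2447, 0.2592]
ee_rot: [0.0, -0.042, 0.999, 0.001]
force: [-0.1, -1.1, -1.3]
finger_gap: 0.0447
grasp_force: 51.5
t 38.02 grasp [ 0.5705 -0.2447  0.2779] q [-0.51  0.32  0.47  1.72  0.   -0.6 ] F [-0.1 -1.1 -1.3] gap 0.0447 gf 51.5
 xyz [-0.167, 0.486, 0.071] twist [0.001, 0.0, 0.004]
```

```bash
python3 -m pendant '{"xyz":[[-0.04,0.12,0],[-0.08,0.25,0],[-0.12,0.37,0],[-0.167,0.486,0],[-0.167,0.486,0.05],[-0.167,0.486,0.071],[-0.167,0.486,0.071]],"twist":[[0,0,0.004],[0,0,0.004],[0,0,0.004],[0,0,0.004],[0,0,0.004],[0,0,0.004],[0,0,0.004]],"grip":[-1,-1,-1,-1,-1,-1,-1]}' >/dev/null; python3 to.py .6207 -.0453 .2 4.5 0 .6207 -.0453 .188 4.5 0 .6207 -.0453 .182 4.5 0
```

```text
t 38.9 grasp [ 0.6212 -0.0512  0.2478] q [-0.19  0.31  0.4   1.66  0.   -0.26] F [-1.1 -1.  -1.1] gap 0.0449 gf 51.6
 xyz [-0.0, 0.015, 0.119] twist [0.001, -0.001, -0.005] 
 xyz [-0.0, 0.015, 0.149] twist [0.001, -0.001, -0.005] 
 xyz [-0.0, 0.015, 0.164] twist [0.001, -0.001, -0.005]
```

```bash
python3 -m pendant '{"xyz":[[0,0.015,0.05],[0,0.015,0.119],[0,0.015,0.14],[0,0.015,0.149],[0,0.015,0.155],[0,0.015,0.155],[0,0.015,0.155]],"twist":[[0,0,-0.005],[0,0,-0.005],[0,0,-0.005],[0,0,-0.005],[0,0,-0.005],[0,0,-0.005],[0,0,-0.005]],"grip":[-1,-1,-1,-1,-1,-1,-1]}'; python3 to.py .6207 -.0453 .182 4.5 0
```

```text
t: 39.78
tool_pos: [0.6219, -0.0443, 0.1693]
ee_rot: [0.001, -0.04, 0.999, 0.0]
force: [-0.4, 0.3, -2.0]
finger_gap: 0.0448
grasp_force: 51.6
t 39.77 grasp [ 0.6219 -0.0443  0.188 ] q [-0.18  0.3   0.26  1.53  0.   -0.26] F [-0.4  0.3 -2. ] gap 0.0448 gf 51.6
 xyz [0.003, -0.002, 0.015] twist [0.0, 0.002, 0.001]
```

```bash
python3 -m pendant '{"xyz":[[0.003,-0.002,0.006],[0.003,-0.002,0.012],[0.003,-0.002,0.012]],"twist":[[0,0,0],[0,0,0],[0,0,0]],"grip":[-1,-1,-1]}'
```

```text
t: 40.15
tool_pos: [0.6205, -0.0452, 0.1659]
ee_rot: [0.002, -0.04, 0.999, -0.0]
force: [-2.3, -0.9, 5.0]
finger_gap: 0.0445
grasp_force: 52.2
```

```bash
python3 -m pendant '{"xyz":[[0,0,-0.003],[0,0,-0.003],[0,0,-0.003],[0,0,-0.06],[0,0,-0.15],[0,0,-0.3],[0,0,-0.35],[0,0,-0.35]],"twist":[[0,0,0],[0,0,0],[0,0,0],[0,0,0],[0,0,0],[0,0,0],[0,0,0],[0,0,0]],"grip":[0.4,0.4,0.4,0.4,0.4,0.4,0.4,0.4]}' >/dev/null
python3 - <<'E'
from look import *
state()
t=optics.grab_frame('top'); s=optics.grab_frame('side')
for n,q,p0,z in(('cover','cover_grip',res['cover'],0),('bell','bike_bell_mid',[.6207,-.045,0],.156),('tin','coin_tin_mid',[.61,.078,0],.156),('tray','tray_mid',[.616,.0165,.08],.150)):
  for f in(t,s):
    for x in models.regions_of(q,f)[:1]: print(n,round(x['conf'],2),np.round(x['extent']),fitmask(n,[(f,x['mask'].astype(np.float32))],p0,z))
show([.52,-.2,.3],-80,0)
E
```

```text
t 41.15 grasp [ 0.6212 -0.0454  0.3247] q [-0.18  0.35  0.6   1.82  0.   -0.26] F [ 0.1  0.2 -0.4] gap 0.0597 gf 0.0
cover 0.81 [364. 169. 419. 277.] (array([ 0.52410658, -0.26671462,  1.58395824]), np.float64(0.01497495174407959))
cover 0.92 [289. 150. 374. 216.] (array([ 0.52336151, -0.26761438,  1.55911869]), np.float64(0.05006003379821777))
bell 0.66 [261. 163. 278. 182.] (array([ 0.62196789, -0.04896036,  0.01090401]), np.float64(0.10133463144302368))
tin 0.69 [245. 168. 261. 193.] (array([0.602191  , 0.07741639, 0.1729272 ]), np.float64(0.18210291862487793))
tin 0.71 [240. 181. 259. 213.] (array([0.60559586, 0.07601669, 0.12162536]), np.float64(0.0611606240272522))
tray 0.89 [220. 151. 280. 210.] (array([0.61717064, 0.02517508, 0.0865093 ]), np.float64(0.6239575147628784))
tray 0.71 [216. 159. 300. 230.] (array([0.61798559, 0.01654171, 0.07198123]), np.float64(0.21480727195739746))
 xyz [0.28, -0.366, 0.054] twist [0.0, -0.001, 0.94]
```

```bash
python3 -m pendant '{"xyz":[[0.1,-0.1,0.0],[0.2,-0.2,0],[0.28,-0.366,0.054],[0.28,-0.366,0.054],[0.28,-0.366,0.054],[0.28,-0.366,0.054],[0.28,-0.366,0.054],[0.28,-0.366,0.054]],"twist":[[0,0,0.1],[0,0,0.25],[0,0,0.4],[0,0,0.55],[0,0,0.7],[0,0,0.8],[0,0,0.94],[0,0,0.94]],"grip":[0,0,0,0,0,0,0,0]}' >/dev/null; python3 to.py .524 -.2667 .2 -89.7 0 .524 -.2667 .1 -89.7 0
```

```text
t 42.65 grasp [ 0.5202 -0.2002  0.3005] q [-0.49  0.15  0.31  1.73  0.    0.91] F [ 0.2 -0.5  0.1] gap 0.0428 gf 0.0
 xyz [-0.166, -0.02, 0.251] twist [0.001, -0.0, 0.108] 
 xyz [-0.166, -0.02, 0.501] twist [0.001, -0.0, 0.108]
```

```bash
python3 -m pendant '{"xyz":[[-0.166,-0.02,0.05],[-0.166,-0.02,0.15],[-0.166,-0.02,0.251],[-0.166,-0.02,0.251],[-0.166,-0.02,0.251]],"twist":[[0,0,0.108],[0,0,0.108],[0,0,0.108],[0,0,0.108],[0,0,0.108]],"grip":[0,0,0,0,0]}' >/dev/null; python3 to.py .524 -.2667 .1 -89.7 0
```

```text
t 43.27 grasp [ 0.5251 -0.267   0.2019] q [-0.58  0.21  0.18  1.54  0.    0.97] F [0.9 0.3 0.7] gap 0.0425 gf 0.0
 xyz [0.001, -0.004, 0.255] twist [0.002, 0.0, 0.004]
```

```bash
python3 -m pendant '{"xyz":[[0.001,-0.004,0.12],[0.001,-0.004,0.2],[0.001,-0.004,0.243],[0.001,-0.004,0.243],[0.001,-0.004,0.243],[0.001,-0.004,0.243],[0.001,-0.004,0.243],[0.001,-0.004,0.243]],"twist":[[0,0,0.004],[0,0,0.004],[0,0,0.004],[0,0,0.004],[0,0,0.004],[0,0,0.004],[0,0,0.004],[0,0,0.004]],"grip":[0,0,0,0,-1,-1,-1,-1]}' 90
python3 - <<'E'
from to import *
state(); pp=pose()[0]
show([.524,-.25,.35],-89.7,0,'lift'); show([.50,-.15,.36],-45,0,'mid')
E
```

```text
t: 44.28
tool_pos: [0.5248, -0.2673, 0.087]
ee_rot: [0.003, 0.705, 0.709, 0.001]
force: [1.8, 0.4, 6.6]
finger_gap: 0.0125
grasp_force: 89.7
t 44.27 grasp [ 0.5247 -0.2673  0.1057] q [-0.59  0.22  0.01  1.35  0.    0.98] F [1.8 0.4 6.6] gap 0.0125 gf 89.7
lift xyz [0.042, 0.002, -0.611] twist [0.003, 0.001, 0.0] 
mid xyz [0.292, -0.057, -0.637] twist [0.003, 0.003, -0.496]
```

```bash
python3 -m pendant '{"xyz":[[0,0,-0.1],[0.01,0,-0.25],[0.03,0,-0.42],[0.042,0,-0.58],[0.1,-0.02,-0.637],[0.2,-0.05,-0.637],[0.292,-0.1,-0.637],[0.292,-0.1,-0.637]],"twist":[[0,0,0],[0,0,0],[0,0,0],[0,0,0],[0,0,-0.12],[0,0,-0.24],[0,0,-0.36],[0,0,-0.4]],"grip":[-1,-1,-1,-1,-1,-1,-1,-1]}'; python3 to.py .47 .01 .355 4.7 0
```

```text
t: 45.28
tool_pos: [0.4806, -0.1473, 0.3395]
ee_rot: [-0.0, 0.449, 0.894, 0.001]
force: [1.1, -0.4, -3.2]
finger_gap: 0.0127
grasp_force: 88.5
t 45.27 grasp [ 0.4806 -0.1474  0.3582] q [-0.43  0.05  0.32  1.84  0.    0.5 ] F [ 1.1 -0.4 -3.2] gap 0.0127 gf 88.5
 xyz [0.331, 0.214, 0.009] twist [0.001, -0.0, -0.645]
```

```bash
python3 -m pendant '{"xyz":[[0.08,0.05,0],[0.17,0.11,0],[0.25,0.16,0],[0.331,0.214,0],[0.331,0.214,0],[0.331,0.214,0.009],[0.331,0.214,0.009],[0.331,0.214,0.009]],"twist":[[0,0,-0.11],[0,0,-0.22],[0,0,-0.33],[0,0,-0.44],[0,0,-0.55],[0,0,-0.645],[0,0,-0.645],[0,0,-0.645]],"grip":[-1,-1,-1,-1,-1,-1,-1,-1]}' >/dev/null
cat > cv.py <<'E'
from look import *
from to import *
def ov(name,q,zt):
    # fit cover in hand against masks with current height; draw tray + cover
    t=optics.grab_frame('top'); s=optics.grab_frame('side')
    pp,r=pose(); g=pp+[0,0,robot.grip_depth]; yaw=np.arctan2(-r.apply([1,0,0])[1],-r.apply([1,0,0])[0]); z=g[2]-.1057
    cp=[g[0],g[1],yaw]; print('hand cover',np.round(cp,4),'bottom',round(z,4))
    for f,n in((t,'top'),(s,'side')):
        for x in models.regions_of('cover_grip',f)[:1]:
            print(n,round(x['conf'],2),np.round(x['extent']),fitmask('cover',[(f,x['mask'].astype(np.float32))],cp,z))
    O=[]
    for f in(t,s):
        im=cv2.resize(f['color'],None,fx=3,fy=3,interpolation=cv2.INTER_CUBIC)
        for k,Q,zz in(('tray',q,zt),('cover',cp,z)):
            for bx in M[k]:
                h=cv2.convexHull(np.round((proj(f,place(bx,Q,zz))+.5)*3).astype(np.int32)); cv2.polylines(im,[h],True,(0,255,255),1)
        m=(proj(f,[.57,.02,.2])[0]*3).astype(int); O.append(im[max(m[1]-280,0):max(m[1]-280,0)+560,m[0]-200:m[0]+200])
    cv2.imwrite(name,np.hstack(O))
E
python3 - <<'E'
from cv import *
state(); ov('pics/f1.png',[.616,.0165,.083],.150)
show([.616,.0165,.355],4.75,0)
s=optics.grab_frame('side')
for q,k in(('tray_mid','tray'),('coin_tin_mid','tin'),('bike_bell_mid','bell')):
  for x in models.regions_of(q,s)[:1]: print(k,round(x['conf'],2),fitmask(k,[(s,x['mask'].astype(np.float32))],{'tray':[.616,.0165,.08],'tin':[.61,.078,0],'bell':[.62,-.045,0]}[k],.15 if k=='tray' else .156))
E
```

```text
t 46.27 grasp [0.4725 0.0073 0.354 ] q [-0.13 -0.03  0.23  1.83  0.   -0.2 ] F [-0.9 -0.4 -2. ] gap 0.0124 gf 88.5
hand cover [0.4726 0.0073 0.0747] bottom 0.2485
top 0.59 [213. 204. 350. 274.] (array([0.47135501, 0.00813388, 0.06915407]), np.float64(0.6952508687973022))
side 0.59 [255. 137. 341. 229.] (array([0.47036318, 0.00818175, 0.06971767]), np.float64(0.11942863464355469))
 xyz [-0.359, -0.004, -0.001] twist [0.0, 0.001, -0.005] 
tray 0.88 (array([0.62148212, 0.01673614, 0.11095743]), np.float64(0.5539296865463257))
tin 0.66 (array([0.60595818, 0.07717654, 0.02872138]), np.float64(0.14580708742141724))
bell 0.57 (array([ 0.6396875, -0.0553125,  0.1575   ]), np.float64(0.7086896896362305))
```

```bash
python3 - <<'E'
from to import *
show([.6162,.016,.355],4.6,0)
E
python3 -m pendant '{"xyz":[[-0.06,0,0],[-0.12,-0.004,0],[-0.18,-0.004,0],[-0.24,-0.004,0],[-0.3,-0.004,0],[-0.357,-0.006,0],[-0.357,-0.006,0],[-0.357,-0.006,0]],"twist":[[0,0,0],[0,0,0],[0,0,-0.003],[0,0,-0.003],[0,0,-0.003],[0,0,-0.003],[0,0,-0.003],[0,0,-0.003]],"grip":[-1,-1,-1,-1,-1,-1,-1,-1]}' >/dev/null
python3 to.py .6162 .016 .355 4.6 0 .6162 .016 .30 4.6 0
```

```text
xyz [-0.359, -0.006, -0.001] twist [0.0, 0.001, -0.003] 
t 47.67 grasp [0.6147 0.0159 0.3544] q [-0.08  0.37  0.68  1.89  0.   -0.16] F [ 0.5  0.3 -2.3] gap 0.0125 gf 88.5
 xyz [-0.004, -0.0, -0.002] twist [0.0, 0.0, 0.0] 
 xyz [-0.004, -0.0, 0.136] twist [0.0, 0.0, 0.0]
```

```bash
python3 -m pendant '{"xyz":[[-0.004,0,0.04],[-0.004,0,0.08],[-0.004,0,0.12],[-0.004,0,0.15],[-0.004,0,0.173],[-0.004,0,0.173],[-0.004,0,0.173]],"twist":[[0,0,0],[0,0,0],[0,0,0],[0,0,0],[0,0,0],[0,0,0],[0,0,0]],"grip":[-1,-1,-1,-1,-1,-1,-1]}' >/dev/null
python3 - <<'E'
from cv import *
state(); ov('pics/f2.png',[.6162,.016,.079],.150)
show([.6162,.016,.275],4.6,0);show([.6162,.016,.262],4.6,0)
E
```

```text
t 48.55 grasp [0.617  0.0161 0.2859] q [-0.08  0.31  0.47  1.73  0.   -0.16] F [-0.2 -0.1 -2.3] gap 0.0123 gf 88.6
hand cover [0.6173 0.0161 0.0811] bottom 0.1803
side 0.56 [210. 137. 295. 222.] (array([0.61538955, 0.01659445, 0.08103237]), np.float64(0.10440421104431152))
 xyz [0.003, 0.0, 0.027] twist [0.0, 0.001, 0.001] 
 xyz [0.003, 0.0, 0.06] twist [0.0, 0.001, 0.001]
```

View pics/f2.png

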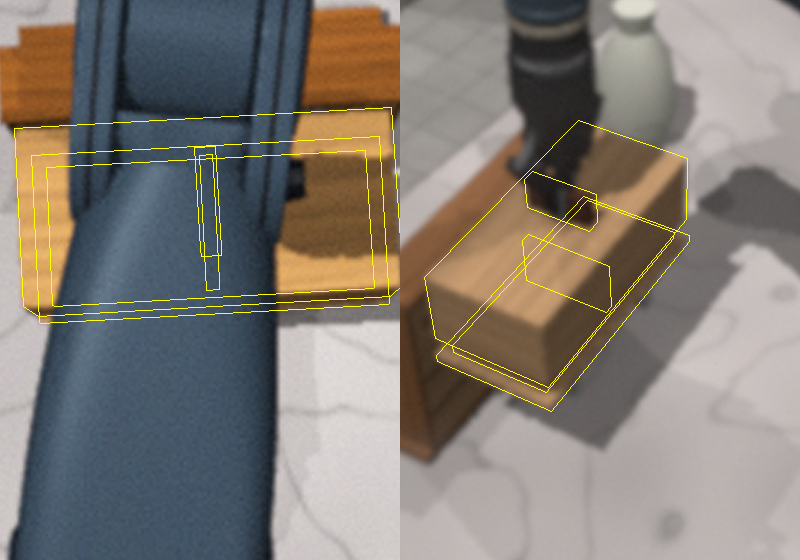

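The cover sits square over the tray, and its outline and the ledge at (550,405) both agree. Lowering.

```bash
python3 -m pendant '{"xyz":[[0.002,0,0.015],[0.002,0,0.03],[0.002,0,0.04],[0.002,0,0.048],[0.002,0,0.054],[0.002,0,0.054]],"twist":[[0,0,0],[0,0,0],[0,0,0],[0,0,0],[0,0,0],[0,0,0]],"grip":[-1,-1,-1,-1,-1,-1]}'; python3 to.py .6162 .016 .262 4.6 0
```

```text
t: 49.5
tool_pos: [0.6158, 0.016, 0.2463]
ee_rot: [0.001, -0.041, 0.999, 0.0]
force: [-3.4, 0.0, 3.5]
finger_gap: 0.0127
grasp_force: 89.4
t 49.5 grasp [0.6158 0.016  0.265 ] q [-0.08  0.3   0.41  1.68  0.   -0.16] F [-3.4  0.   3.5] gap 0.0127 gf 89.4
 xyz [-0.001, -0.0, 0.007] twist [0.0, 0.001, 0.001]
```

It stops at the expected height: the handle is about 70 mm over the tray's middle. Release and check.

```bash
python3 -m pendant '{"xyz":[[0,0,0.002],[0,0,0],[0,0,0],[0,0,0],[0,0,-0.08],[0,0,-0.2],[0.1,0,-0.3],[0.3,0,-0.3]],"twist":[[0,0,0],[0,0,0],[0,0,0],[0,0,0],[0,0,0],[0,0,0],[0,0,0],[0,0,0]],"grip":[-1,0,0,0,0,0,0,0]}' >/dev/null
python3 -m pendant '{"xyz":[[0.3,0,0],[0.5,0,0],[0.5,0,0],[0.5,0,0],[0.5,0,0]],"twist":[[0,0,0],[0,0,0],[0,0,0],[0,0,0],[0,0,0]],"grip":[0,0,0,0,0]}'
python3 - <<'E'
from look import *
t=optics.grab_frame('top'); s=optics.grab_frame('side')
for f in(t,s):
  for x in models.regions_of('cover_grip',f)[:1]:
    fm=[(f,x['mask'].astype(np.float32))]
    for z in(.150,.158,.166,.175): print(round(x['conf'],2),z,[np.round(a,4) for a in fitmask('cover',fm,[.6162,.016,.08],z)])
E
```

```text
t: 51.12
tool_pos: [0.3147, -0.0087, 0.3651]
ee_rot: [0.002, -0.04, 0.999, -0.0]
force: [0.5, -0.2, -0.1]
finger_gap: 0.0427
grasp_force: 0.0
0.87 0.15 [array([0.6152, 0.0178, 0.0848]), np.float64(0.0244)]
0.87 0.158 [array([0.6142, 0.0174, 0.0874]), np.float64(0.0231)]
0.87 0.166 [array([0.6128, 0.017 , 0.0772]), np.float64(0.0281)]
0.87 0.175 [array([0.6114, 0.0164, 0.0855]), np.float64(0.0401)]
0.69 0.15 [array([0.6176, 0.0119, 0.0692]), np.float64(0.0265)]
0.69 0.158 [array([0.6124, 0.0181, 0.0665]), np.float64(0.0237)]
0.69 0.166 [array([0.6069, 0.0251, 0.0763]), np.float64(0.0292)]
0.69 0.175 [array([0.601 , 0.0304, 0.0843]), np.float64(0.0402)]
```

Both views agree: the cover's lower edge is at about 0.157 m, which is the ledge height. It is centred within 2–3 mm and level. Handing in.

```bash
python3 -c "
from workcell import robot
print(robot.finish_job())"
```

```text
the job is handed in; nothing more can be done
None
```

I handed the job in after about 51 s of robot time: both brackets hang in their bays, the tray lies across them with the coin tin and bicycle bell (the only two pocket things there) inside, and the cover is seated on the ledge; no verdict came back.

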